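# Check used bicycle parts under the pointer

### The arm

A 6-joint arm with a two-finger parallel gripper is mounted at the origin on the work surface. World frame = base frame: x ahead of the robot, y to its left, z up, the work surface at z = 0. Lengths are in m, angles in rad, forces in N, time in s.
With the tool pointing down it reaches from about 0.35 to 0.975 m from the base axis. Payload 4.9 kg.
Tool frame: the origin (TCP) lies at the very end of the fingers, on their centre line; the grasp point (between the pads) lies 19 mm behind it; x points along the fingers, z is the direction in which the jaws open and shut, and the axes are right-handed (so a half turn about x gives the same grasp; the last joint's range is limited). The gripper opens to 85 mm and grips with 20 to 120 N. Pads are 22 mm wide; open, the fingers measure 114 mm over their backs; the gripper's body (76 mm by 85 mm) begins 54 mm behind the grasp point. The pads swing forward as they close: fully open they stand 13 mm farther back than shut.
Start: joints at [1.151, 0.053, 1.613, -0, 1.476, -0.119], TCP at [0.185, 0.597, 0.231] pointing down, gripper open.
Joint ranges: [-3.01, 3.01], [-1.01, 2.22], [0.06, 2.58], [-1.02, 4.17], [0.09, 2.62], [-3.14, 3.14]. Speed limits (rad/s): [2.57, 2.57, 3.14, 3.14, 3.14, 3.14].

### API

Orientations are given as a unit quaternion [w, x, y, z].
In Python, from plant import manip, vision, job gives the robot as it stands.
- The arm moves only by the tool servo_tool, never from a script. Its arguments are lists of equal length, an entry for each row: "twist": the turn, a rotation vector about the world's x, y, z in rad, a list of three; "xyz": the shift along the world's x, y, z in cm, a list of three; "fingers": the opening, from 0 (shut) to 1 (fully open). In form: {"twist": [[wx, wy, wz], ...], "xyz": [[x, y, z], ...], "fingers": [fingers, ...]}. A call has 1 to 8 rows; each row shifts and turns the commanded pose from where the row before left it; what a row does not reach is not made up. A row lasts 1/8 s, in which the tool goes at most 62.5 mm and 10.7 degrees, less where a joint would pass 70% of its speed; a pose out of reach is approached as far as the arm can. A call with a gripper value outside its range is refused whole. The fingers move at their own pace and stop on an object; the grip force is fixed at half the most. Time passes only in rows, so rows that do not move let the fingers close. It gives the time, the measured TCP pose, the force and the opening at its end, in the units of the state.
- manip.state(): the state, without advancing time (a new reading comes with each control period).
- vision.grab_frame(name): name is "scene" or "top"; returns the picture (400x640x3 uint8, red, green, blue); there is no depth.
- vision.get_calibration(name): a dict with "camera_matrix" (3x3 intrinsics, pixels), "origin" and "orientation" of the camera in the world. Camera axes: x right, y up, looking along -z (the intrinsics and any distortion apply to the point x, -y, -z); pixel columns grow to the right and rows downward; lengths in m; the calibration is good to about 2 mm. A picture is of the moment at which its call begins. get_calibration takes no time and is no camera call.
- job.job_done(): hands the job in, once; it reports no verdict.
Trained networks look in the newest picture that a camera, given by its name, has taken for a name from the list of things; names that differ only in an ending like _2 or _b are one class to them, and where a whole thing is asked for, a point or a joint stands for the part that bears it (a point fixed in the world has none). Each returns a list of dicts, best first, with "score" (0 to 1); they miss things now and then, are a little off and sometimes report something else, mostly with a low value. They report only what shows in the picture. A call takes as long as a camera call.
- vision.spot_in(camera, label): "extent" ([centre column, centre row, width, height] in pixels, round what is visible of it).
The state is a dict: "time": time; "joint_pos": joint angles; "joint_vel": joint speeds; "joint_efforts": joint torques, N m; "tool_pos": TCP position; "tool_rot": TCP orientation; "contact_force": force on the tool from outside, world axes, zero at the start; "ft_torque": the same for the moment, N m; "gripper_width": opening from 0.0 (shut) to 1.0 (fully open).
Only numpy, scipy, OpenCV 4.12 (cv2) and the standard library are available. Lean on these libraries where they do the work, as an engineer would, in place of code of your own. Each camera call takes 0.05 s, during which the arm holds its last target.

### The job

Slide the work lamp along the shelf, without lifting it, into the yellow outline, square with it and with the rocker still at the end nearer to you, and switch it on at the red rocker. Put the loose bicycle parts in the bays of the blue carrier and move the carrier by its handle to bring the middle of each part in turn exactly under the fixed pointer with the lamp lit, pausing there for a second: first the headset cup, then the reflector, the brake pad and the seat post stub, passing over those that are not there. Then pull the carrier home to its front stop, move the checked parts into the orange tray, and switch the lamp off where it stands; leave everything else alone.

Things in the scene. Friction and masses are not known exactly. Their poses are not given: they have to be found in the camera images.
- lamp: Work lamp: black battery box 130 (x) x 60 (y) x 55 high, 0.7 kg, loose on the shelf. Origin: centre of its underside; x along its length. A yellow lamp head (34 x 36, top 100 mm above the shelf) stands on it from x = +26 to +60 mm; the red rocker is on top near the -x end. The box can be pinched across its 60 mm width at about x = -35 mm.
- rocker (a joint): Red rocker switch on the lamp's top, 40 (x) x 24 mm: 0 = off (its end towards the lamp's -x is down), 0.44 rad = on (its end towards the lamp's +x, next to the lamp head, is down). It stays where it is left; about 2 to 3 N at 14 mm from its middle turns it.
- rocker_mid (a point): Middle of the rocker's upper face, 67 mm above the lamp's underside, at x = -30 mm on the lamp; the raised end stands about 4 mm higher, the lowered one 4 mm lower. Axes as the lamp's.
- lamp_mark: Yellow rectangle painted on the shelf, 160 x 90 mm outside: the lamp's working place. Origin: its centre; its x is the long direction and also the direction in which the lamp's x should point.
- pointer_tip (a point): Tip of the fixed brass and red pointer that points down over the slides, 88 mm above the shelf. Its grey arm (14 mm wide, underside 150 mm above the shelf) runs from it in the fixture's +x (away from the robot) to a green post. Axes as the fixture's: the carrier slides along this x and y.
- slide_x (a joint): Position of the carrier along the fixture's x: 0 = home, against the front stop nearest the robot; up to 0.19 m, away from the robot. Stays where left; friction about 2 N.
- slide_y (a joint): Position of the carrier along the fixture's y (to the left): -0.055 to 0.055 m, 0 in the middle. Stays where left; friction about 2 N.
- carrier (a point): Centre of the floor of the blue carrier (170 x 170 mm), 38 mm above the shelf; its axes are the slides' x and y. Four square bays, 79 mm inside, between aluminium ribs 5 mm high; their middles lie at x = +-41.5, y = +-41.5 mm from here. With the carrier home the pointer stands 135 mm beyond here in x: room to load. The slides reach only points within 55 mm (x and y) of here.
- handle (a point): Top centre of the carrier's black square handle, 18 x 18 mm, 45 mm high, standing upright at the carrier's edge nearest the robot, sides parallel to the slides; the top is 83 mm above the shelf. Pinch it to move the carrier both ways.
- cup: Steel headset cup: a round part 36 mm across (30 at the foot), 20 high, dark inside; 60 g. Its origin is its centre, z up as it starts; it starts on the tiled shelf on the robot's left. It may be absent.
- reflector: White plastic reflector block 46 (x) x 24 (y) x 20 high, 30 g. Its origin is its centre, z up as it starts; it starts on the tiled shelf on the robot's left. It may be absent.
- pad: Black rubber brake pad 48 (x) x 15 (y) x 20 high, 30 g. Its origin is its centre, z up as it starts; it starts on the tiled shelf on the robot's left. It may be absent.
- stub: Short silver aluminium seat post stub, a tube 27 mm across, 22 high, standing on end, dark inside; 40 g. Its origin is its centre, z up as it starts; it starts on the tiled shelf on the robot's left. It may be absent.
- tray: Shallow orange tray for checked parts, fixed, 120 (x) x 210 (y) outside, 12 high, walls and floor 4 mm. Origin: centre of its underside.
- spanner: A combination spanner; a bystander, to be left alone.
- driver: A screwdriver; a bystander, to be left alone.
- oil: An oil bottle, 52 mm across, 130 high; a bystander, to be left alone.
- mug: A blue mug, 76 mm across, 85 high; a bystander, to be left alone.
- tin: A tin, 72 mm across, 60 high; a bystander, to be left alone.
- freewheel: A dark steel freewheel, 64 mm across, 20 high; a bystander, to be left alone.
- bell: A brass bell dome, 52 mm across, 28 high; a bystander, to be left alone.

How it is judged:
By the outcome, as a careful person would: the job done as asked, in the order asked, and still so for the second after the job is handed in, with the robot touching nothing.
Of cup, reflector, pad, stub only 2 to 3 are there at a start; the rules pass over those that are not, and their reading is None.
At some moment in a run one of cup, reflector, pad, stub may be knocked a few centimetres aside while the robot is not near it.
Once in a run the grip may slacken for a moment while it holds something.
It also fails if it takes over 210 s, if anything falls off the work surface, if the arm or the gripper's body presses on something with over 40 N, if the wrist force passes 120 N, or if a joint passes its speed limit or range.

## Working session

There is one attempt and no reset: what is moved stays moved. The work goes in short steps, Python scripts to look and compute and a tool call to move; the robot and the scene stay as the last step left them, time stands still between calls to the robot, and variables do not carry over. Pictures are saved under pics/ and viewed, and the job is handed in when it is done.

Besides the shell and the picture viewer there is one more tool, called after ">>>" as name(argument=value, ...) on one line, values as JSON. servo_tool: Moves the arm, as the interface text tells. Its arguments: {"type":"object","properties":{"twist":{"type":"array","items":{"type":"array","items":{"type":"number"}}},"xyz":{"type":"array","items":{"type":"array","items":{"type":"number"}}},"fingers":{"type":"array","items":{"type":"number"}}},"required":["twist","xyz","fingers"]}

```bash
ls; mkdir -p pics; cat > h.py <<'E'
import numpy as np, cv2
from scipy.spatial.transform import Rotation as R
from plant import manip, vision, job
def cal(n):
    c=vision.get_calibration(n); return c
def proj(n,P):
    c=cal(n); K=np.array(c['camera_matrix']); q=c['orientation']; r=R.from_quat([q[1],q[2],q[3],q[0]])
    p=r.inv().apply(np.atleast_2d(P)-np.array(c['origin'])); p=p*[1,-1,-1]
    d=c.get('distortion')
    u=(K@p.T).T; return u[:,:2]/u[:,2:]
def unproj(n,uv,z):
    c=cal(n); K=np.array(c['camera_matrix']); q=c['orientation']; r=R.from_quat([q[1],q[2],q[3],q[0]])
    uv=np.atleast_2d(uv).astype(float); d=(np.linalg.inv(K)@np.c_[uv,np.ones(len(uv))].T).T*[1,-1,-1]
    d=r.apply(d); o=np.array(c['origin']); t=(z-o[2])/d[:,2]; return o+d*t[:,None]
def save(n,f,crop=None,s=1):
    im=vision.grab_frame(n); 
    if crop: im=im[crop[1]:crop[3],crop[0]:crop[2]]
    if s!=1: im=cv2.resize(im,None,fx=s,fy=s,interpolation=cv2.INTER_CUBIC)
    cv2.imwrite('pics/'+f,im[:,:,::-1]); return im
E
python3 - <<'E'
from h import *
for n in ('scene','top'):
    c=cal(n); print(c); save(n,n+'0.png')
s=manip.state(); print({k:np.round(v,3) for k,v in s.items()})
for l in ['lamp','rocker','lamp_mark','carrier','handle','cup','reflector','pad','stub','tray']:
    for n in ('top','scene'):
        try:
            r=vision.spot_in(n,l); print(l,n,[(np.round(a['extent'],0).tolist(),round(a['score'],2)) for a in r[:3]])
        except Exception as e: print(l,n,e)
E
```

```text
pics
{'camera_matrix': array([[444.80208059,   0.        , 317.33378375],
       [  0.        , 444.80208059, 199.72896588],
       [  0.        ,   0.        ,   1.        ]]), 'origin': array([ 1.25060876, -0.11993559,  0.98625396]), 'orientation': array([0.73441851, 0.25871351, 0.21450618, 0.58964725])}
{'camera_matrix': array([[368.30150411,   0.        , 319.2585501 ],
       [  0.        , 368.30150411, 208.93214194],
       [  0.        ,   0.        ,   1.        ]]), 'origin': array([0.30613282, 0.01823272, 1.08102266]), 'orientation': array([-0.7013149 , -0.06542879,  0.07305827,  0.70607293])}
{'time': np.float64(0.1), 'joint_pos': array([ 1.151,  0.053,  1.614,  0.   ,  1.476, -0.119]), 'joint_vel': array([-0.   , -0.002, -0.004, -0.   , -0.002, -0.001]), 'joint_efforts': array([ 0.0000e+00, -3.9490e+01, -3.7136e+01, -0.0000e+00,  4.0000e-03,
       -0.0000e+00]), 'tool_pos': array([0.185, 0.596, 0.23 ]), 'tool_rot': array([ 0.569, -0.42 ,  0.57 ,  0.419]), 'contact_force': array([-0.253, -0.586, -0.48 ]), 'ft_torque': array([ 0.   ,  0.021, -0.024]), 'gripper_width': np.
[... 366 characters left out ...]
172.0, 232.0, 27.0, 23.0], 0.61)]
carrier scene [([229.0, 181.0, 15.0, 45.0], 0.24)]
handle top [([325.0, 197.0, 65.0, 76.0], 0.65)]
handle scene [([309.0, 221.0, 77.0, 81.0], 0.98)]
cup top [([403.0, 139.0, 32.0, 33.0], 0.29)]
cup scene []
reflector top [([325.0, 197.0, 59.0, 76.0], 0.36)]
reflector scene []
pad top [([247.0, 222.0, 12.0, 16.0], 0.58)]
pad scene [([377.0, 191.0, 16.0, 15.0], 0.58)]
stub top [([201.0, 255.0, 11.0, 6.0], 0.44), ([326.0, 201.0, 61.0, 73.0], 0.38)]
stub scene []
tray top [([327.0, 200.0, 61.0, 77.0], 0.61), ([224.0, 176.0, 70.0, 47.0], 0.59), ([322.0, 157.0, 97.0, 173.0], 0.23)]
tray scene [([420.0, 229.0, 91.0, 51.0], 0.91), ([210.0, 248.0, 41.0, 51.0], 0.36)]
```

View pics/scene0.png

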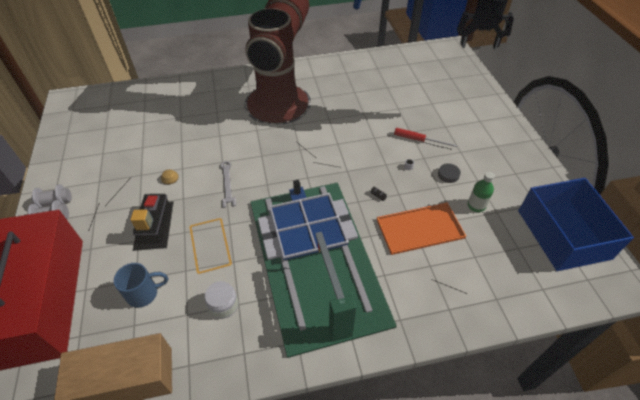

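View pics/top0.png

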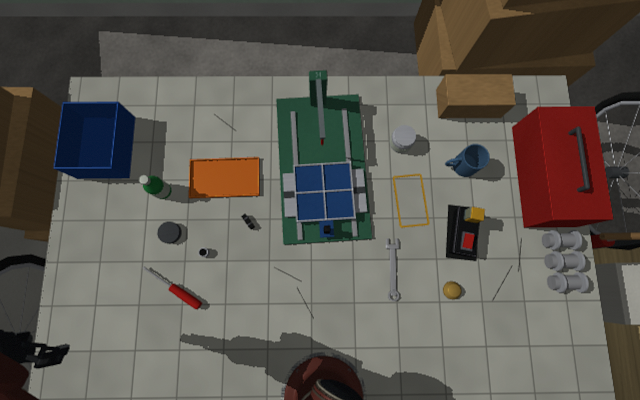

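The scene view shows the lamp (150,220), yellow outline (210,247), fixture (315,250), tray (420,229) and two loose parts, a dark one at (377,193) and a small one at (409,164). I'll zoom in on these.

```bash
python3 - <<'E'
from h import *
im=vision.grab_frame('top')
im2=vision.grab_frame('scene')
def z(im,c,s,f):
    a=im[c[1]:c[3],c[0]:c[2]]; a=cv2.resize(a,None,fx=s,fy=s,interpolation=cv2.INTER_CUBIC); a=np.clip(a.astype(float)*1.5,0,255).astype(np.uint8); cv2.imwrite('pics/'+f,a[:,:,::-1])
z(im,(130,130,290,320),3,'t1.png'); z(im2,(340,110,520,260),4,'s1.png')
z(im,(270,60,500,310),2.4,'t2.png'); z(im2,(110,150,400,350),2.7,'s2.png')
print(proj('top',[[0.185,0.597,0.231],[0,0,0],[.5,0,0],[.5,.3,0]]))
print(proj('scene',[[0.185,0.597,0.231],[0,0,0]]))
E
```

```text
[[ 50.48305594 340.8451957 ]
 [322.83174024 396.94637408]
 [321.21468896 215.80323334]
 [220.30550755 216.39388002]]
[[477.56690634  50.30090593]
 [277.59495322 102.27251963]]
```

View pics/t1.png

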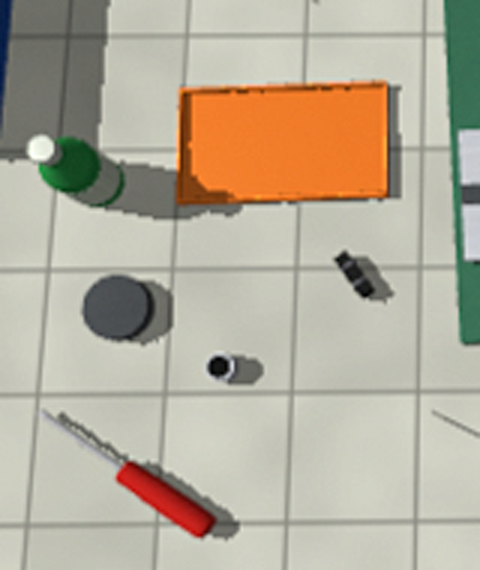

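View pics/s1.png

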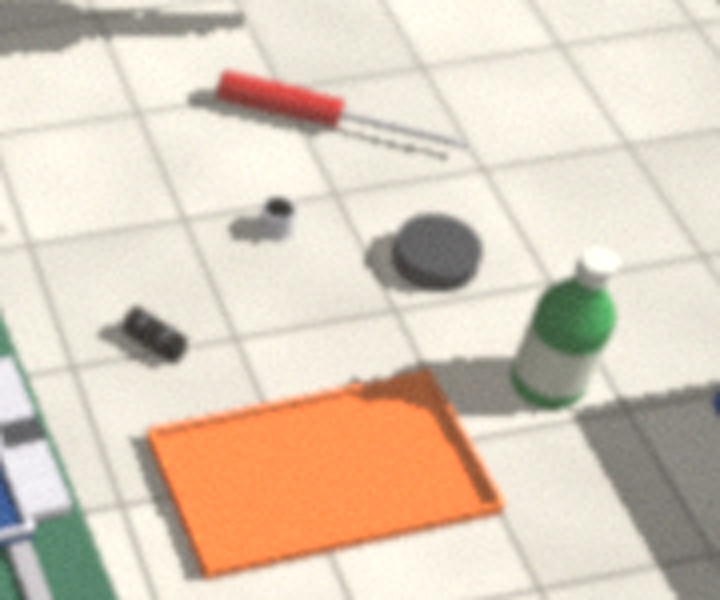

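View pics/t2.png

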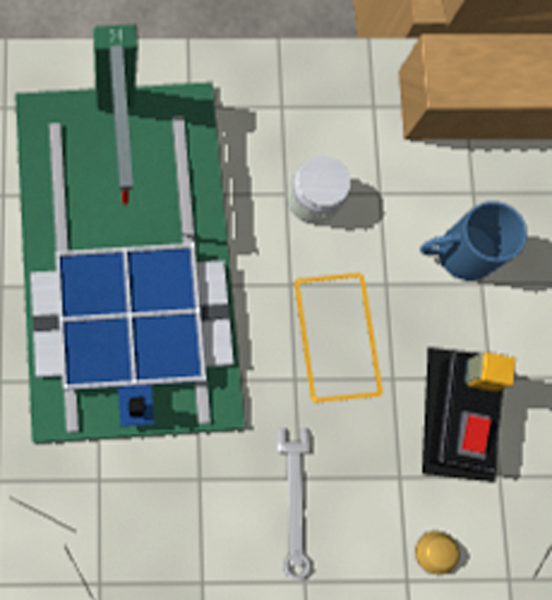

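View pics/s2.png

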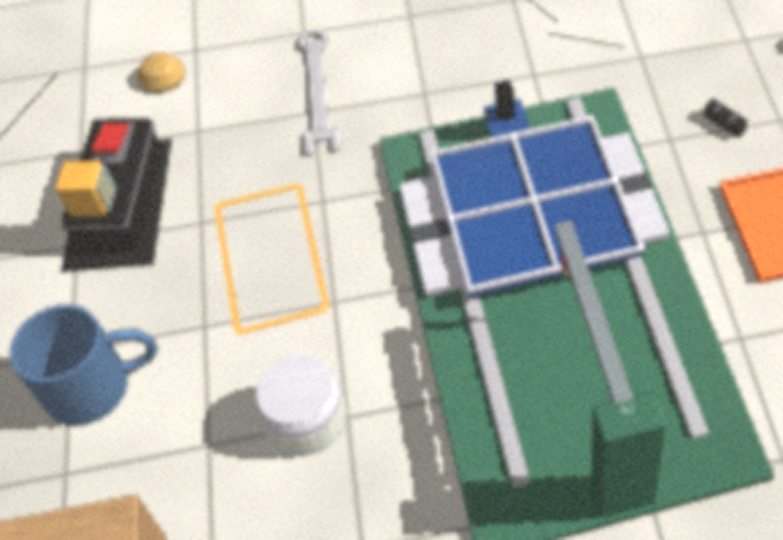

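Only two parts are present: the black pad at top (250,221) and the silver stub at (204,252). The reflector and cup are absent. Next I'll measure everything precisely from averaged frames.

```bash
cat >> h.py <<'E'
def avg(n,k=4):
    return np.mean([vision.grab_frame(n).astype(float) for _ in range(k)],axis=0)
def zoom(im,c,s,f,g=1.6,grid=10):
    a=im[c[1]:c[3],c[0]:c[2]]; a=cv2.resize(a,None,fx=s,fy=s,interpolation=cv2.INTER_CUBIC); a=np.ascontiguousarray(np.clip(a*g,0,255).astype(np.uint8)[:,:,::-1])
    for u in range((c[0]//grid+1)*grid,c[2],grid):
        x=int((u+.5-c[0])*s); cv2.line(a,(x,0),(x,6),(0,0,255),1); cv2.putText(a,str(u),(x-10,16),0,.35,(0,0,255),1)
    for v in range((c[1]//grid+1)*grid,c[3],grid):
        y=int((v+.5-c[1])*s); cv2.line(a,(0,y),(6,y),(0,0,255),1); cv2.putText(a,str(v),(8,y+4),0,.35,(0,0,255),1)
    cv2.imwrite('pics/'+f,a)
E
python3 - <<'E'
from h import *
T=avg('top');S=avg('scene'); np.savez('f0.npz',T=T,S=S)
zoom(T,(435,195,495,270),8,'lt.png'); zoom(S,(125,185,180,255),8,'ls.png')
zoom(T,(270,60,380,250),3.1,'ft.png')
def hsv(im): return cv2.cvtColor(im.astype(np.uint8),cv2.COLOR_RGB2HSV)
for n,im,c in (('top',T,(385,165,435,235)),('scene',S,(185,212,240,280))):
    h=hsv(im)[c[1]:c[3],c[0]:c[2]]
    m=(h[...,0]>12)&(h[...,0]<32)&(h[...,1]>90)
    v,u=np.nonzero(m); P=unproj(n,np.c_[u+c[0],v+c[1]],0)[:,:2]
    # remove outliers, hull rect
    r=cv2.minAreaRect((P*1000).astype(np.float32)); print(n,len(P),r, np.round(cv2.boxPoints(r)))
E
```

```text
top 345 ((547.4395751953125, -269.59185791015625), (160.27664184570312, 91.27508544921875), 5.466477870941162) [[ 463. -232.]
 [ 472. -323.]
 [ 632. -307.]
 [ 623. -217.]]
scene 344 ((546.3617553710938, -269.8099060058594), (159.5647735595703, 89.9979248046875), 5.177008152008057) [[ 463. -232.]
 [ 471. -322.]
 [ 630. -307.]
 [ 622. -218.]]
```

View pics/lt.png

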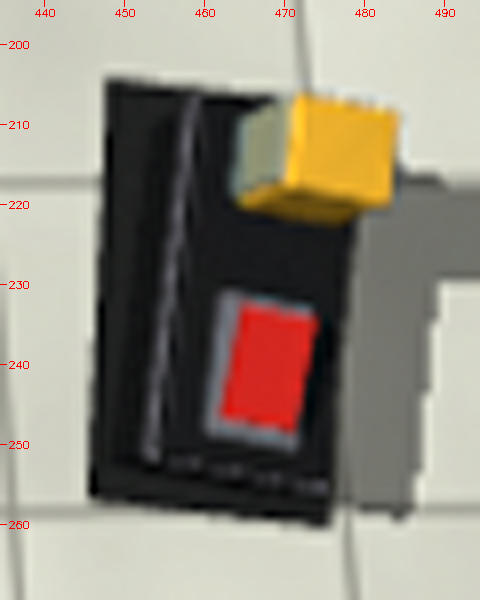

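View pics/ls.png

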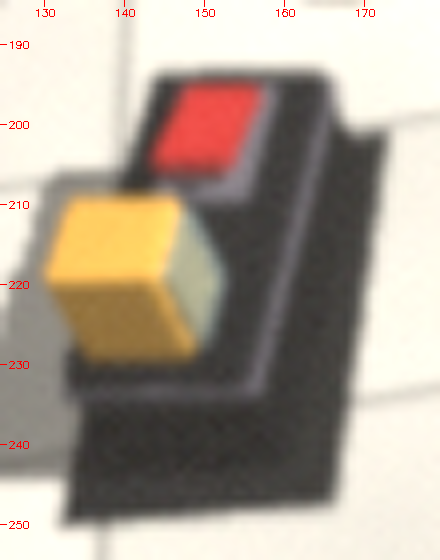

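View pics/ft.png

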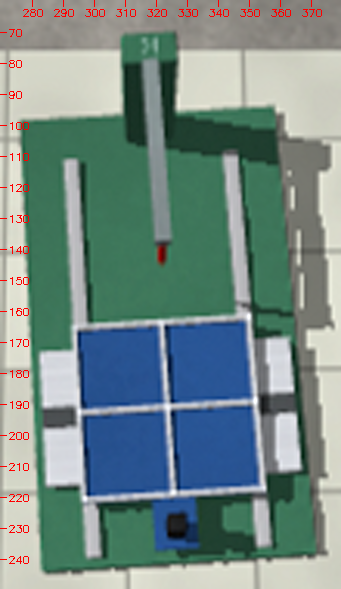

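The outline centre is (0.547,-0.270) with yaw 0.093. I have lamp corners in both views. I'll zoom in on the carrier, handle and pointer in the same way.

```bash
python3 - <<'E'
from h import *
d=np.load('f0.npz');T,S=d['T'],d['S']
from scipy.optimize import least_squares
obs=[('top',(65,30,0),(448,204.5)),('top',(-65,30,0),(446,257)),('top',(-65,-30,0),(475.5,260)),('top',(-65,30,55),(453.5,252)),('top',(65,30,55),(459,206)),('top',(-65,-30,55),(476,256)),
('scene',(-65,30,0),(173,201)),('scene',(65,30,0),(166,247.5)),('scene',(65,-30,0),(132,250)),('scene',(65,30,55),(157,233.5)),('scene',(65,-30,55),(133,233.5)),('scene',(-65,30,55),(165.5,194)),('scene',(-65,-30,55),(144.5,194))]
def f(p,full=False):
    r=[]
    for n,l,uv in obs:
        l=np.array(l)/1000; c,s=np.cos(p[2]),np.sin(p[2])
        P=[p[0]+c*l[0]-s*l[1],p[1]+s*l[0]+c*l[1],l[2]]
        r.append(proj(n,P)[0]-np.array(uv))
    return np.array(r) if full else np.ravel(r)
s=least_squares(f,[.46,-.41,0],loss='soft_l1'); print(s.x); print(np.round(f(s.x,True),1))
zoom(T,(280,155,365,240),7,'ct.png'); zoom(S,(255,175,355,265),7,'cs.png'); zoom(T,(308,128,338,150),16,'pt.png',2.5,5)
zoom(S,(300,220,350,270),10,'ps.png')
zoom(T,(190,210,265,265),9,'parts_t.png');zoom(S,(365,150,420,205),9,'parts_s.png')
E
```

```text
[ 0.44808869 -0.40927863 -0.17527314]
[[ 3.4  4.9]
 [ 1.1 -4.8]
 [-8.1 -4.4]
 [ 0.5 -1.4]
 [-0.7 -0.4]
 [-0.6 -1.8]
 [-1.8  4.5]
 [-3.1 -3.9]
 [ 8.2 -5.5]
 [-0.1 -1.8]
 [ 0.4 -0.9]
 [ 0.4 -1. ]
 [-0.6 -0.2]]
```

View pics/ct.png

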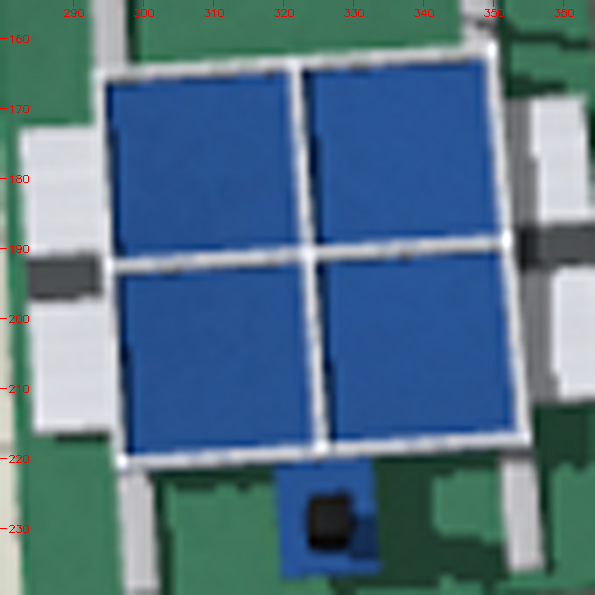

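View pics/cs.png

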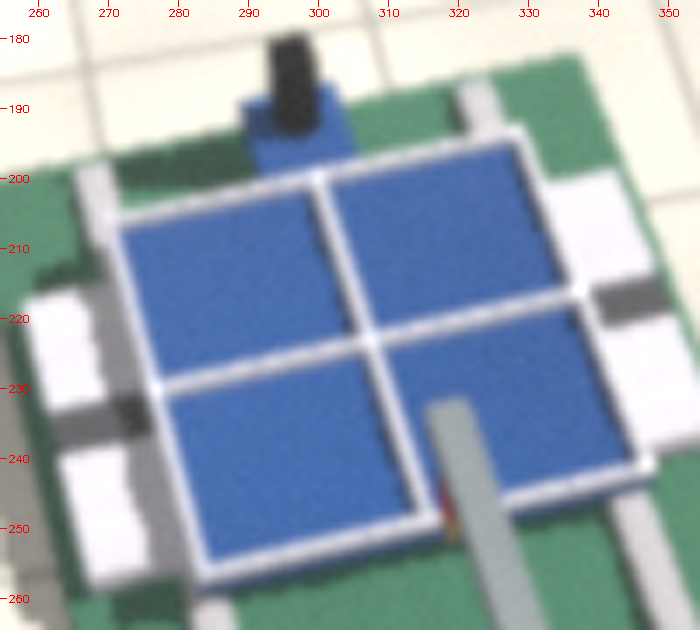

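View pics/pt.png

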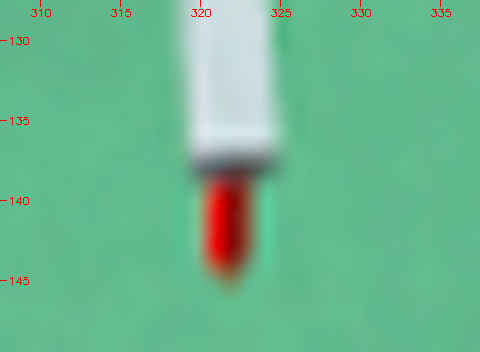

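View pics/parts_t.png

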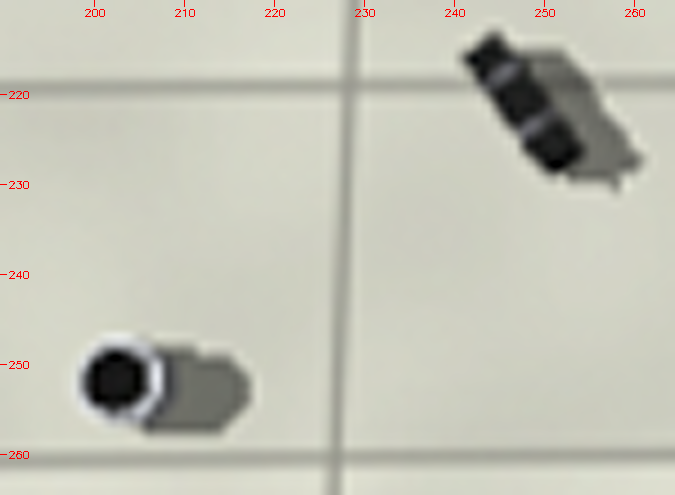

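View pics/parts_s.png

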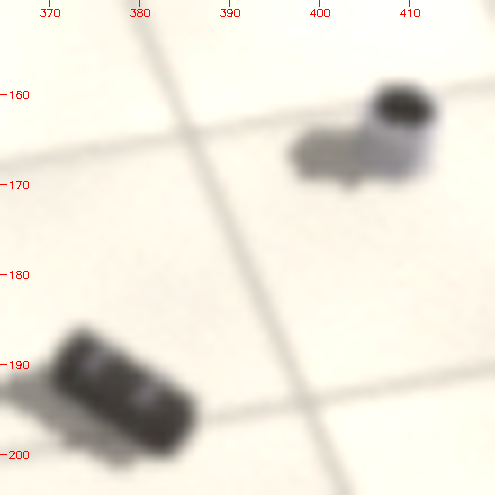

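```bash
python3 - <<'E'
from h import *
from scipy.optimize import least_squares
def fit(obs,x0,zf=None):
    def f(p,full=False):
        r=[]
        c,s=np.cos(p[2]),np.sin(p[2])
        for n,l,uv in obs:
            l=np.array(l,float)/1000
            if len(p)>3: l=np.array([np.sign(l[0])*p[3],np.sign(l[1])*p[4],p[5] if len(p)>5 else l[2]])
            P=[p[0]+c*l[0]-s*l[1],p[1]+s*l[0]+c*l[1],l[2]]
            r.append(proj(n,P)[0]-np.array(uv))
        return np.array(r) if full else np.ravel(r)
    s=least_squares(f,x0); print(np.round(s.x,4)); print(np.round(f(s.x,True),1).tolist()); return s.x
top=[('top',(-65,30,55),(453.5,252)),('top',(65,30,55),(459,206)),('top',(-65,-30,55),(476,256)),
('scene',(65,30,55),(157,233.5)),('scene',(65,-30,55),(133,233.5)),('scene',(-65,30,55),(165.5,194)),('scene',(-65,-30,55),(144.5,194))]
bot=[('top',(65,30,0),(448,204.5)),('top',(-65,30,0),(446,257)),('top',(-65,-30,0),(475.5,260)),('scene',(-65,30,0),(173,201)),('scene',(65,30,0),(166,247.5)),('scene',(65,-30,0),(132,250))]
fit(top,[.46,-.41,0]); fit(top,[.46,-.41,0,.065,.03]); fit(top,[.46,-.41,0,.065,.03,.05]);fit(bot,[.46,-.41,0]); fit(bot,[.46,-.41,0,.065,.03])
# carrier
car=[('top',(85,85,43),(294,165)),('top',(85,-85,43),(350,161.5)),('top',(-85,-85,43),(354.5,217)),('top',(-85,85,43),(297,220.5)),('scene',(-85,-85,43),(270.5,206.5)),('scene',(-85,85,43),(328.5,193)),('scene',(85,85,43),(347.5,240.5)),('scene',(85,-85,43),(284.5,257))]
p=fit(car,[.5,0,0]); fit(car,[.5,0,0,.085,.085])
c,s=np.cos(p[2]),np.sin(p[2])
for l in [(.135,0,.088),(-.105,0,.083)]:
    P=[p[0]+c*l[0],p[1]+s*l[0],l[2]]; print(P,proj('top',P),proj('scene',P))
for uv,z in (((321.8,145.3),.088),((326.5,228),.083)): 
    P=unproj('top',uv,z)[0]; print(P, R.from_euler('z',-p[2]).apply(P-[p[0],p[1],0]))
# parts
for n,a,b in (('top',(241,216,245,213.5),(250.5,228.5,254.5,226)),):
    print(unproj(n,[a[:2],a[2:],b[:2],b[2:]],.02))
print('stub',unproj('top',(202.5,252),.022), unproj('scene',(409.5,161.5),.022))
print('pad',unproj('top',(247.8,221),.02), unproj('scene',(378.5,191.5),.02))
h=cv2.cvtColor(np.load('f0.npz')['T'].astype(np.uint8),cv2.COLOR_RGB2HSV)
m=(h[...,0]>5)&(h[...,0]<16)&(h[...,1]>150); m[:, :180]=0;m[:,270:]=0;m[:150]=0;m[205:]=0
v,u=np.nonzero(m); P=unproj('top',np.c_[u,v],.012)[:,:2]*1000; print(cv2.minAreaRect(P.astype(np.float32)))
E
```

```text
[ 0.4478 -0.4099 -0.183 ]
[[0.5, -1.4], [-0.2, -0.3], [-0.5, -1.6], [-0.5, -1.7], [-0.0, -1.0], [0.3, -1.0], [-0.6, -0.3]]
[ 0.4481 -0.4099 -0.1783  0.0671  0.0301]
[[0.5, -0.7], [-0.3, -1.1], [-0.5, -1.0], [-0.5, -1.1], [-0.1, -0.2], [0.4, -1.5], [-0.6, -0.8]]
[ 0.446  -0.4116 -0.1822  0.0667  0.0303  0.0491]
[[0.3, 0.0], [-0.4, 0.2], [-0.7, -0.2], [-0.5, -0.4], [-0.2, 0.4], [0.4, -0.4], [-0.5, 0.2]]
[ 0.4485 -0.4133 -0.1378]
[[3.8, 5.0], [3.2, -4.5], [-5.9, -4.8], [-4.1, 4.6], [-3.6, -3.9], [7.5, -4.8]]
[ 0.4482 -0.4167 -0.1232  0.0787  0.044 ]
[[0.2, 0.2], [-0.3, -0.1], [0.2, 0.5], [-0.1, 0.5], [0.1, 0.0], [0.3, 0.2]]
[ 0.5666 -0.007   0.0636]
[[-1.3, -0.5], [0.2, -0.7], [0.9, 0.4], [-0.9, 0.9], [-1.4, -0.6], [0.6, -0.6], [1.0, 0.9], [-1.1, 0.4]]
[ 0.5668 -0.0071  0.0634  0.083   0.0825]
[[-0.4, 0.1], [-0.5, -0.1], [0.0, -0.3], [-0.0, 0.1], [-0.3, -0.2], [-0.0, 0.1], [-0.2, 0.5], [-0.3, -0.4]]
[np.float64(0.7013243546855426), np.float64(0.0015605003045808018), 0.088] [[320.51945082 140.91585986]] [[321.94119736 256.01776272]]
[np.float64(0.4618093750663146), np.float64(-0.013689894378862802), 0.083] [[326.79379014 224.14119933]] [[297.02289594 184.17341035]]
[ 0.68810003 -0.0019744   0.088     ] [ 0.12157778 -0.00268744  0.088     ]
[ 0.45114087 -0.01276074  0.083     ] [-0.1155879   0.00160519  0.083     ]
[[0.4972222  0.23457787 0.02      ]
 [0.50457927 0.22315583 0.02      ]
 [0.46021723 0.2058388  0.02      ]
 [0.46747366 0.19444846 0.02      ]]
stub [[0.39305853 0.34038917 0.022     ]] [[0.39424014 0.33986923 0.022     ]]
pad [[0.48231003 0.21431788 0.02      ]] [[0.48533395 0.21476679 0.02      ]]
((617.6605834960938, 292.5694885253906), (120.6746826171875, 207.100341796875), 1.6404285430908203)
```

The dark patch under the lamp isn't aligned with the box: its yaw is -0.12 against -0.18, and it is larger, so it's a separate mat or patch. I'll check the tool axes and overlay the lamp model to confirm the box pose.

```bash
cat >> h.py <<'E'
def axes(s=None):
    s=s or manip.state(); q=s['tool_rot']; return R.from_quat([q[1],q[2],q[3],q[0]])
def plan(xyz,jaw=None):
    """deltas to TCP xyz, tool down, jaw axis yaw (mod pi)"""
    s=manip.state(); r=axes(s); p=s['tool_pos']; d=(np.array(xyz)-p)*100
    M=r.as_matrix(); tw=None
    if jaw is not None:
        best=None
        for j in (jaw,jaw+np.pi):
            z=np.array([np.cos(j),np.sin(j),0]);x=np.array([0,0,-1.]);T=np.c_[x,np.cross(z,x),z]
            v=(R.from_matrix(T)*r.inv()).as_rotvec()
            if best is None or np.linalg.norm(v)<np.linalg.norm(best): best=v
        tw=np.round(best,4).tolist()
    print('t',round(float(s['time']),2),'tcp',np.round(p,4).tolist(),'yawz',round(float(np.arctan2(M[1,2],M[0,2])),3),'xax',np.round(M[:,0],3).tolist(),'F',np.round(s['contact_force'],1).tolist(),'g',round(float(s['gripper_width']),3),'j6',np.round(s['joint_pos'],2).tolist())
    print('D cm',np.round(d,2).tolist(),'twist',tw)
E
python3 - <<'E'
from h import *
d=np.load('f0.npz');T,S=d['T'],d['S']
def draw(n,im,p,f,crop,s):
    a=cv2.resize(np.clip(im[crop[1]:crop[3],crop[0]:crop[2]]*1.6,0,255).astype(np.uint8),None,fx=s,fy=s,interpolation=cv2.INTER_CUBIC)[:,:,::-1].copy()
    for z,col in ((0,(0,255,255)),(.055,(0,255,0))):
        q=R.from_euler('z',p[2]).apply([[a*.065,b*.03,z] for a,b in((1,1),(1,-1),(-1,-1),(-1,1))])+[p[0],p[1],0]
        uv=(proj(n,q)-[crop[0],crop[1]]+.5)*s
        cv2.polylines(a,[uv.astype(np.int32)],True,col,1)
    for lx,z in ((-.03,.067),(.043,.1)):
        q=R.from_euler('z',p[2]).apply([lx,0,z])+[p[0],p[1],0]; uv=(proj(n,q)[0]-[crop[0],crop[1]]+.5)*s; cv2.circle(a,tuple(uv.astype(int)),4,(255,255,0),1)
    cv2.imwrite('pics/'+f,a); return a
a=draw('top',T,[.4475,-.410,-.182],'o1.png',(435,195,495,270),6); b=draw('scene',S,[.4475,-.41,-.182],'o2.png',(125,185,185,260),6)
cv2.imwrite('pics/o.png',np.hstack([a,b]))
c=.41
print(R.from_euler('z',-.182).apply([-.035,0,0])+[.4475,-.41,0])
plan([.412,-.4037,.16],np.pi/2-.182)
print('spanner',unproj('top',[(392,240),(385,241),(400,240)],0))
E
```

```text
[ 0.41307807 -0.40366511  0.        ]
t 1.6 tcp [0.1852, 0.5969, 0.2313] yawz 1.27 xax [-0.0, -0.0, -1.0] F [0.3, -0.5, -0.7] g 0.998 j6 [1.15, 0.05, 1.61, 0.0, 1.48, -0.12]
D cm [22.68, -100.06, -7.13] twist [0.0, -0.0, 0.1188]
spanner [[ 0.42627154 -0.20814608  0.        ]
 [ 0.42345399 -0.18733737  0.        ]
 [ 0.42611501 -0.23179328  0.        ]]
```

View pics/o.png

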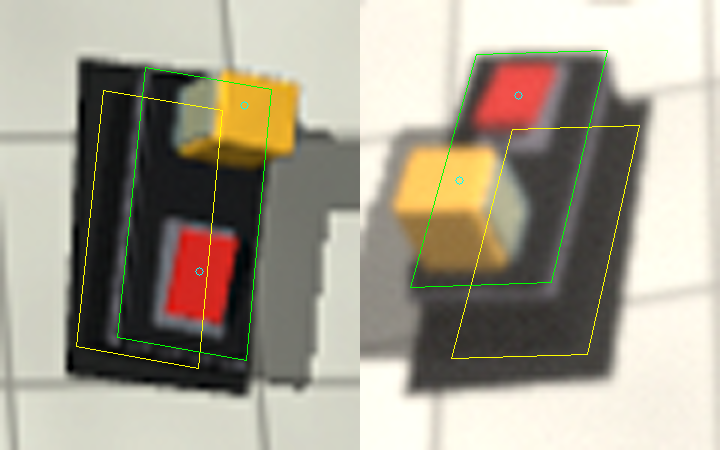

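```bash
cat > lampfit.py <<'E'
from h import *
from scipy.optimize import least_squares
def fit(obs,x0,hd=False,base=False):
    def f(p,full=False):
        r=[];c,s=np.cos(p[2]),np.sin(p[2])
        for n,l,uv in obs:
            l=np.array(l,float)/1000; 
            if hd and l[2]==.1: l[1]+=p[3]
            if base: l[2]+=p[4]
            P=[p[0]+c*l[0]-s*l[1],p[1]+s*l[0]+c*l[1],l[2]]
            r.append(proj(n,P)[0]-np.array(uv))
        return np.array(r) if full else np.ravel(r)
    s=least_squares(f,x0,loss='soft_l1'); print(np.round(s.x,4)); print(np.round(f(s.x,True),1).tolist()); return s.x
E
python3 - <<'E'
from lampfit import *
top=[('top',(-65,30,55),(453.5,252)),('top',(65,30,55),(459,206)),('top',(-65,-30,55),(476,256)),
('scene',(65,30,55),(157,233.5)),('scene',(65,-30,55),(133,233.5)),('scene',(-65,30,55),(165.5,194)),('scene',(-65,-30,55),(144.5,194))]
rt=[('top',(-10,12,71.3),(464.6,232.5)),('top',(-10,-12,71.3),(474.2,234.2)),('top',(-50,-12,62.7),(471.6,248.5)),('top',(-50,12,62.7),(461.9,246.5))]
rs=[('scene',(-50,-12,62.7),(147.6,195.1)),('scene',(-50,12,62.7),(157.6,195.1)),('scene',(-10,12,71.3),(154.5,205.1)),('scene',(-10,-12,71.3),(143.5,205.1))]
ht=[('top',(60,18,100),(471.5,206.4)),('top',(60,-18,100),(484.5,208.5)),('top',(26,-18,100),(483.4,220.4)),('top',(26,18,100),(470.4,218.3))]
hs=[('scene',(26,-18,100),(132.7,209.2)),('scene',(26,18,100),(147,209.2)),('scene',(60,18,100),(144.5,219.5)),('scene',(60,-18,100),(130.1,219.5))]
x=[.447,-.41,-.18]
fit(top,x);fit(rt+rs,x);fit(rt,x);fit(rs,x);fit(ht+hs,x); fit(ht+hs+rt+rs+top,x);fit(ht+hs+rt+rs+top,x+[0,0],True,True)
E
```

```text
[ 0.448  -0.4099 -0.1815]
[[0.6, -1.4], [-0.3, -0.4], [-0.5, -1.7], [-0.5, -1.7], [0.0, -1.0], [0.3, -0.9], [-0.6, -0.3]]
[ 0.4459 -0.4106 -0.1825]
[[0.4, -0.1], [-0.6, -0.3], [-0.6, -0.1], [0.5, 0.4], [0.6, 0.3], [-0.5, 0.0], [-1.3, -0.5], [0.6, -0.2]]
[ 0.4457 -0.4112 -0.1959]
[[0.6, -0.1], [-0.4, -0.2], [-0.6, -0.0], [0.5, 0.4]]
[ 0.4463 -0.4097 -0.1628]
[[0.6, 0.5], [-0.5, 0.1], [-1.0, -0.4], [0.8, -0.0]]
[ 0.4444 -0.4163 -0.1761]
[[-0.0, -0.3], [0.1, -0.3], [0.2, -0.0], [-0.0, -0.2], [0.2, -0.2], [0.2, -0.7], [-0.1, -0.3], [-0.2, 0.2]]Traceback (most recent call last):
  File "<stdin>", line 9, in <module>
  File "lampfit.py", line 13, in fit
    s=least_squares(f,x0,loss='soft_l1'); print(np.round(s.x,4)); print(np.round(f(s.x,True),1).tolist()); return s.x
    return func(*args, **kwargs)
    result = trf(vector_fun.fun, vector_fun.jac, x0, f0, J0, lb, ub, ftol, xtol,
                 gtol, max_nfev, x_scale, loss_function, tr_solver,
                 tr_options.copy(), verbose, callback=callback_wrapped)
    return trf_no_bounds(
        fun, jac, x0, f0, J0, ftol, xtol, gtol
[... 801 characters left out ...]
ls]
                                    ^^^^^^^
    f = np.atleast_1d(self.fun(x, *self.args, **self.kwargs))
                      ~~~~~~~~^^^^^^^^^^^^^^^^^^^^^^^^^^^^^^
    return np.atleast_1d(self.fun(x))
                         ~~~~~~~~^^^
    return self.f(x, *self.args, **self.kwargs)
           ~~~~~~^^^^^^^^^^^^^^^^^^^^^^^^^^^^^^
  File "lampfit.py", line 11, in f
    r.append(proj(n,P)[0]-np.array(uv))
             ~~~~^^^^^
  File "h.py", line 7, in proj
    c=cal(n); K=np.array(c['camera_matrix']); q=c['orientation']; r=R.from_quat([q[1],q[2],q[3],q[0]])
  File "h.py", line 5, in cal
    c=vision.get_calibration(n); return c
ValueError: time passes only in moves, steps and waits
```

The lamp pose is consistent: (0.446,-0.410), yaw -0.18. The head sits about 6 mm off-centre. I'll cache the calibration and move over the lamp at a safe height, passing in front of the bottle and fixture.

```bash
python3 - <<'E'
import pickle
from plant import vision
pickle.dump({n:vision.get_calibration(n) for n in ('scene','top')},open('cal.pkl','wb'))
E
sed -i 's/    c=vision.get_calibration(n); return c/    return CAL[n]/' h.py; sed -i '1i import pickle; CAL=pickle.load(open("cal.pkl","rb"))' h.py
python3 - <<'E'
from h import *
r=R.from_euler('z',-.182); print(r.apply([-.035,0,0])+[.446,-.410,0])
plan([.4116,-.4037,.16],np.pi/2-.182)
E
```

```text
[ 0.41157807 -0.40366511  0.        ]
t 1.6 tcp [0.1852, 0.5969, 0.2313] yawz 1.27 xax [-0.0, -0.0, -1.0] F [0.3, -0.5, -0.7] g 0.998 j6 [1.15, 0.05, 1.61, 0.0, 1.48, -0.12]
D cm [22.64, -100.06, -7.13] twist [0.0, -0.0, 0.1188]
```

>>> servo_tool(twist=[[0,0,0],[0,0,0],[0,0,0],[0,0,0],[0,0,0],[0,0,0],[0,0,0],[0,0,0]], xyz=[[5.5,-2.5,0],[5.5,-2.5,0],[5,-3.5,0],[4,-4.5,0],[3,-5,0],[0,-6,0],[0,-6,0],[0,-6,0]], fingers=[1,1,1,1,1,1,1,1])

```text
time: 2.6
tool_pos: [0.415, 0.2351, 0.2314]
tool_rot: [0.569, -0.42, 0.569, 0.419]
contact_force: [0.8, 0.1, 0.0]
gripper_width: 1.0
```

>>> servo_tool(twist=[[0,0,0],[0,0,0],[0,0,0],[0,0,0],[0,0,0.04],[0,0,0.04],[0,0,0.04],[0,0,0]], xyz=[[0,-6,0],[0,-6,0],[0,-6,0],[0,-6,0],[0,-6,0],[0,-6,0],[0,-6,0],[0,-6,0]], fingers=[1,1,1,1,1,1,1,1])

```text
time: 3.6
tool_pos: [0.4149, -0.2452, 0.2317]
tool_rot: [0.543, -0.453, 0.543, 0.452]
contact_force: [0.6, 1.0, 0.6]
gripper_width: 1.003
```

>>> servo_tool(twist=[[0,0,0],[0,0,0],[0,0,0],[0,0,0],[0,0,0]], xyz=[[0,-6,0],[0,-6,0],[0,-3.5,-3],[0,0,-4],[0,0,0]], fingers=[1,1,1,1,1])

```text
time: 4.22
tool_pos: [0.4132, -0.3963, 0.1571]
tool_rot: [0.543, -0.45, 0.543, 0.456]
contact_force: [-0.5, 0.6, 0.4]
gripper_width: 1.0
```

```bash
python3 - <<'E'
from h import *
plan([.4116,-.4037,.016],np.pi/2-.182)
T=avg('top',2);S=avg('scene',2); zoom(S,(90,140,240,270),5,'a1.png')
E
```

```text
t 4.22 tcp [0.4132, -0.3963, 0.1571] yawz 1.389 xax [-0.005, 0.007, -1.0] F [-0.5, 0.6, 0.4] g 1.0 j6 [-0.89, -0.01, 1.8, 0.0, 1.36, -2.28]
D cm [-0.16, -0.74, -14.11] twist [-0.0066, -0.0052, -0.0005]
```

View pics/a1.png

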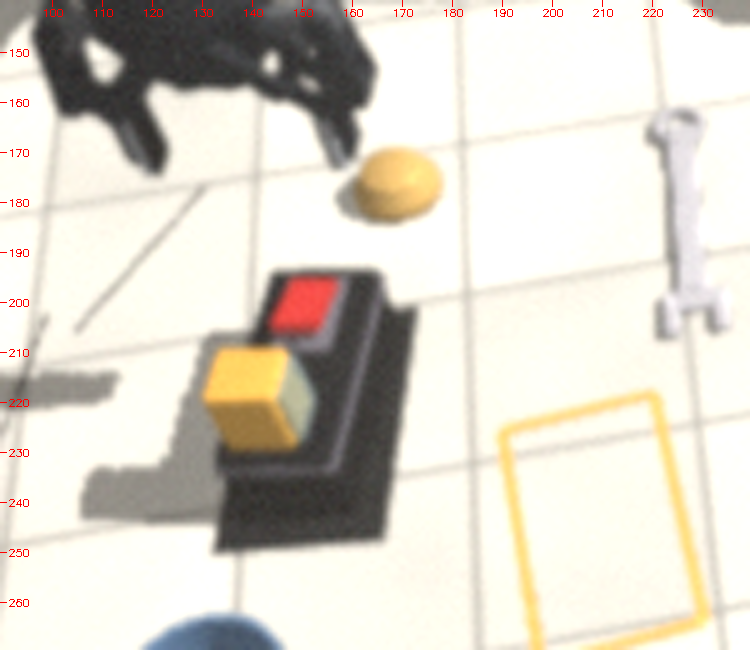

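>>> servo_tool(twist=[[0,0,0],[0,0,0],[0,0,0],[0,0,0]], xyz=[[-0.3,-0.6,-3],[0,0,-3],[0,0,-1.5],[0,0,0]], fingers=[1,1,1,1])

```text
time: 4.92
tool_pos: [0.4123, -0.4038, 0.0864]
tool_rot: [0.543, -0.453, 0.543, 0.453]
contact_force: [-0.1, 0.9, 0.1]
gripper_width: 1.004
```

```bash
python3 - <<'E'
from h import *
plan([.4116,-.4037,.016],np.pi/2-.182)
S=avg('scene',2); zoom(S,(90,140,240,270),5,'a2.png')
T=avg('top',1); zoom(T,(420,170,520,300),4,'a2t.png')
E
```

```text
t 4.92 tcp [0.4123, -0.4038, 0.0864] yawz 1.39 xax [-0.0, 0.0, -1.0] F [-0.1, 0.9, 0.1] g 1.004 j6 [-0.9, 0.07, 1.84, -0.0, 1.22, -2.29]
D cm [-0.07, 0.01, -7.04] twist [-0.0003, -0.0003, -0.0017]
```

View pics/a2.png

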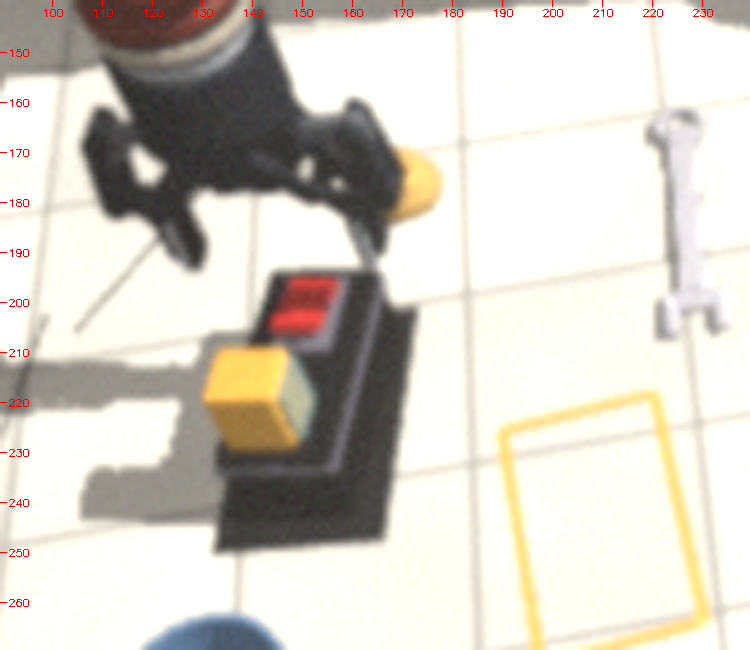

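View pics/a2t.png

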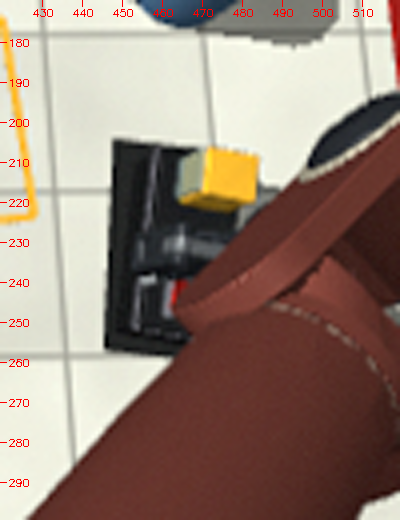

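>>> servo_tool(twist=[[0,0,0],[0,0,0],[0,0,0],[0,0,0]], xyz=[[0,0,-2],[0,0,-2],[0,0,-1.5],[0,0,0]], fingers=[1,1,1,1])

```text
time: 5.58
tool_pos: [0.411, -0.4026, 0.0286]
tool_rot: [0.543, -0.451, 0.543, 0.455]
contact_force: [0.1, -0.4, -0.1]
gripper_width: 1.002
```

>>> servo_tool(twist=[[0,0,0],[0,0,0],[0,0,0],[0,0,0],[0,0,0],[0,0,0]], xyz=[[0,0,-1],[0,0,-0.4],[0,0,0],[0,0,0],[0,0,0],[0,0,0]], fingers=[1,1,1,0.5,0.5,0.5])

```text
time: 6.32
tool_pos: [0.4125, -0.4049, 0.0182]
tool_rot: [0.543, -0.453, 0.543, 0.452]
contact_force: [0.9, -1.4, 2.7]
gripper_width: 0.696
```

>>> servo_tool(twist=[[0,0,0.03],[0,0,0.035],[0,0,0.035],[0,0,0.035],[0,0,0.035],[0,0,0.035],[0,0,0.035],[0,0,0.035]], xyz=[[0.6,0.8,-0.05],[1.2,1.6,0],[1.3,1.7,0],[1.4,1.8,0],[1.4,1.8,0],[1.4,1.8,0],[1.3,1.8,0],[1.0,1.5,0]], fingers=[0.4,0.4,0.4,0.4,0.4,0.4,0.4,0.4])

```text
time: 7.32
tool_pos: [0.5089, -0.2775, 0.0183]
tool_rot: [-0.475, 0.524, -0.476, -0.522]
contact_force: [-3.6, -6.6, 5.0]
gripper_width: 0.697
```

>>> servo_tool(twist=[[0,0,0],[0,0,0]], xyz=[[0.3,0.3,0],[0,0,0]], fingers=[0.4,0.4])

```text
time: 7.58
tool_pos: [0.5116, -0.2739, 0.0182]
tool_rot: [-0.475, 0.524, -0.476, -0.523]
contact_force: [-3.2, -2.6, 6.8]
gripper_width: 0.695
```

```bash
python3 - <<'E'
from h import *
plan([.5122,-.2730,.0178],np.pi/2+.093)
S=avg('scene',2); zoom(S,(170,180,260,300),6,'a3.png')
T=avg('top',2); zoom(T,(360,150,460,260),6,'a3t.png')
E
```

```text
t 7.58 tcp [0.5116, -0.2739, 0.0182] yawz 1.666 xax [0.0, -0.002, -1.0] F [-3.2, -2.6, 6.8] g 0.695 j6 [-0.62, 0.17, 1.86, -0.0, 1.1, -2.28]
D cm [0.06, 0.09, -0.04] twist [0.002, 0.0001, -0.0026]
```

View pics/a3.png

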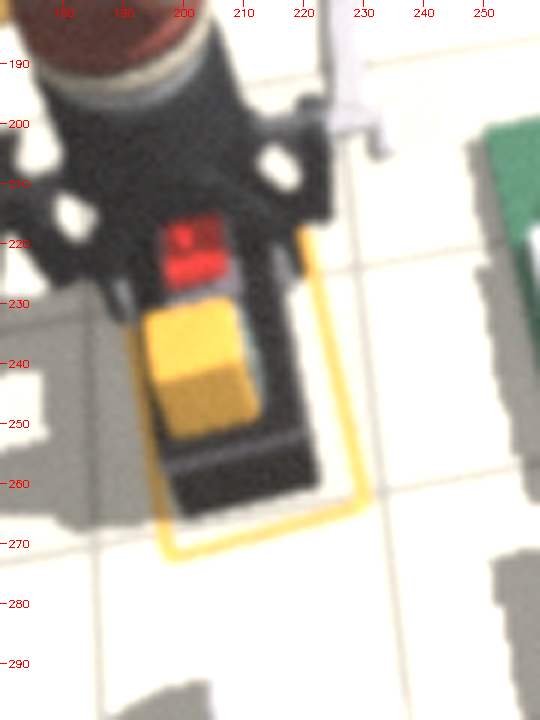

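View pics/a3t.png

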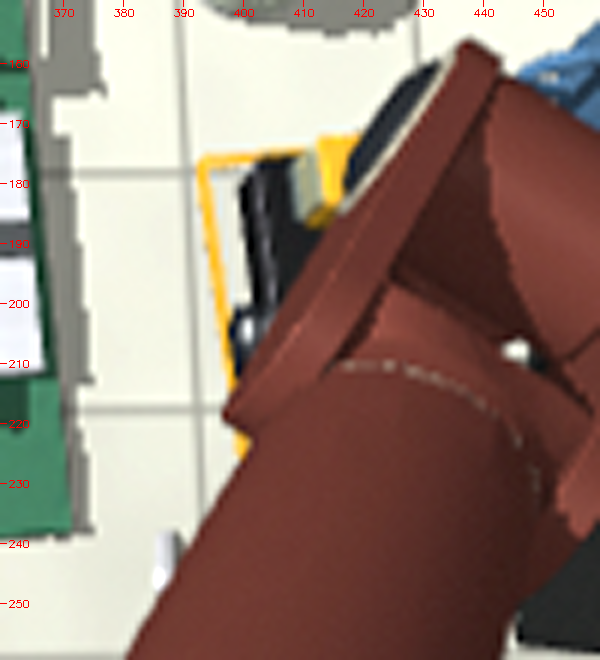

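```bash
python3 - <<'E'
from h import *
p=[.547,-.2697,.093]
q=R.from_euler('z',p[2]).apply([[.065,.03,0],[.065,-.03,0],[.065,.03,.055]])+[p[0],p[1],0]
print(proj('scene',q),proj('top',q)); print(q)
P=unproj('scene',[(222.3,259.3),(180.3,265.5)],0); print(P, (P-[p[0],p[1],0])@R.from_euler('z',p[2]).as_matrix())
P=unproj('scene',[(220,252.5)],.055); print((P-[p[0],p[1],0])@R.from_euler('z',p[2]).as_matrix())
E
```

```text
[[225.09849968 261.46241272]
 [201.8081055  267.70505849]
 [221.32167384 249.82075841]] [[397.62611253 180.15626776]
 [417.0646721  178.30017543]
 [401.77478474 175.00624095]]
[[ 0.60893313 -0.23379335  0.        ]
 [ 0.61450509 -0.29353407  0.        ]
 [ 0.60893313 -0.23379335  0.055     ]]
[[ 6.00815738e-01 -2.40331591e-01  1.11022302e-16]
 [ 5.95845256e-01 -3.47187575e-01 -1.11022302e-16]] [[ 5.63105062e-02  2.42438441e-02  1.11022302e-16]
 [ 4.14382162e-02 -8.16887852e-02 -1.11022302e-16]]
[[0.07178678 0.02553606 0.055     ]]
```

>>> servo_tool(twist=[[0,0,0],[0,0,0],[0,0,0],[0,0,0],[0,0,0]], xyz=[[0.2,0.2,0],[0,0,0],[0,0,0],[0,0,0],[0,0,0]], fingers=[0.4,0.4,1,1,1])

```text
time: 8.4
tool_pos: [0.513, -0.2707, 0.0164]
tool_rot: [0.476, -0.523, 0.476, 0.523]
contact_force: [0.2, 0.9, -0.1]
gripper_width: 1.003
```

>>> servo_tool(twist=[[0,0,0],[0,0,0],[0,0,0],[0,0,0],[0,0,0],[0,0,0],[0,0,0]], xyz=[[0,0,2],[0,0,3],[0,0,4],[-1,0,4],[-5,0,0],[-6,0,0],[0,0,0]], fingers=[1,1,1,0,0,0,0])

```text
time: 9.28
tool_pos: [0.3903, -0.2703, 0.1469]
tool_rot: [0.476, -0.522, 0.477, 0.523]
contact_force: [2.3, -0.2, 0.3]
gripper_width: 0.141
```

```bash
python3 - <<'E'
from h import *
plan([.5122,-.2730,.0178],np.pi/2+.093)
S=avg('scene',3); zoom(S,(170,190,250,285),7,'a4.png')
T=avg('top',3); zoom(T,(370,150,450,240),7,'a4t.png')
E
```

```text
t 9.28 tcp [0.3903, -0.2703, 0.1469] yawz 1.663 xax [-0.0, 0.0, -1.0] F [2.3, -0.2, 0.3] g 0.141 j6 [-0.76, -0.25, 2.04, -0.0, 1.35, -2.42]
D cm [12.19, -0.27, -12.91] twist [-0.0, -0.0004, 0.0013]
```

View pics/a4.png

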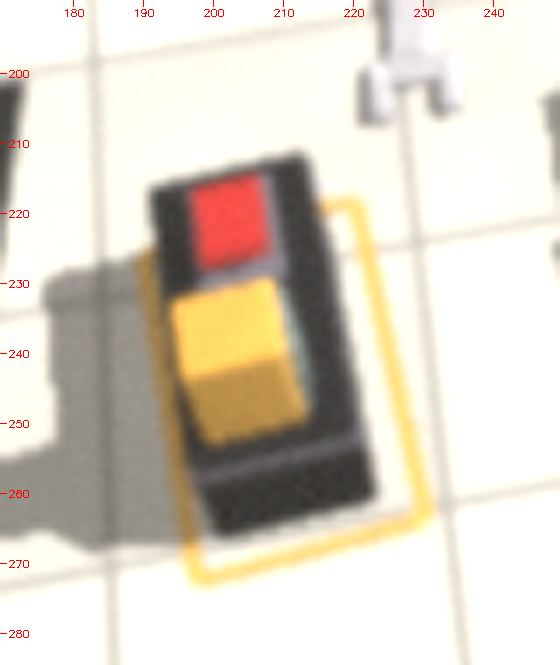

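View pics/a4t.png

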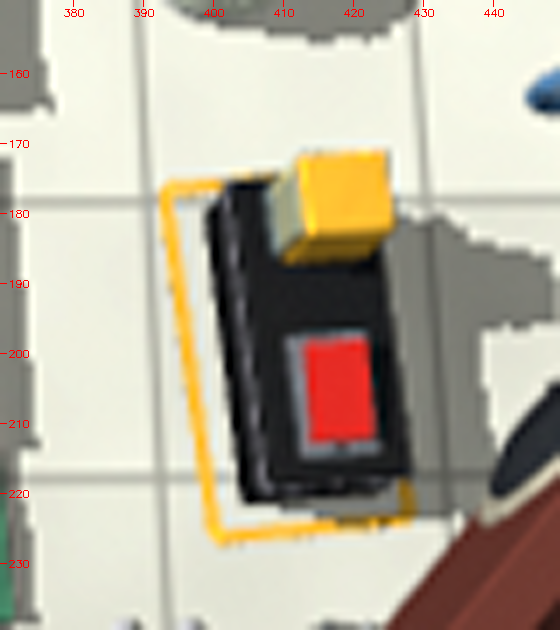

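```bash
python3 - <<'E'
from lampfit import *
ob=[('scene',(65,30,0),(223.1,260.6)),('scene',(65,-30,0),(200.9,265.9)),('top',(-65,30,0),(404.2,221.4)),('top',(65,30,0),(399.2,179.9))]
fit(ob,[.547,-.27,.09])
g=lambda o,s,x,y:(o[0]+x/s-.5,o[1]+y/s-.5)
t=lambda x,y:g((370,150),7,x,y); s=lambda x,y:g((170,190),7,x,y)
r=[('top',(-10,12,71.3),t(303,338)),('top',(-10,-12,71.3),t(366,333)),('top',(-50,-12,62.7),t(377,438)),('top',(-50,12,62.7),t(310,443)),
('scene',(-50,-12,62.7),s(188,192)),('scene',(-50,12,62.7),s(262,175)),('scene',(-10,12,71.3),s(272,250)),('scene',(-10,-12,71.3),s(200,272))]
h=[('top',(60,12,100),t(298,153)),('top',(60,-24,100),t(388,150)),('top',(26,-24,100),t(395,230)),('top',(26,12,100),t(307,237)),
('scene',(26,-24,100),s(172,303)),('scene',(26,12,100),s(275,278)),('scene',(60,12,100),s(290,355)),('scene',(60,-24,100),s(187,380))]
fit(r,[.547,-.27,.09]);fit(h,[.547,-.27,.09]);fit(ob+r+h,[.547,-.27,.09])
print(proj('scene',unproj('scene',[(200,250)],0)))
E
```

```text
[ 0.5446 -0.2719  0.0657]
[[0.4, 0.7], [-0.7, 1.1], [-0.2, 1.3], [-0.3, 0.7]]
[ 0.5478 -0.2702  0.0801]
[[0.6, 0.1], [-0.0, 0.1], [-0.5, -0.4], [0.7, -0.4], [1.0, 0.2], [-0.4, 0.5], [-0.3, -0.4], [0.5, -1.2]]
[ 0.5472 -0.2671  0.0687]
[[-0.3, -0.1], [-0.4, -0.5], [0.2, -0.2], [-0.1, -0.3], [-0.0, -0.4], [0.1, -0.3], [-0.2, -0.2], [-0.6, -0.2]]
[ 0.5472 -0.2694  0.0929]
[[2.1, 0.9], [1.0, 1.8], [-0.5, 0.6], [-1.7, 0.2], [0.4, 0.4], [-0.2, 0.3], [-0.5, -0.3], [0.7, -0.2], [1.0, 0.1], [-0.4, 0.2], [-0.1, -0.7], [0.7, -1.4], [-0.0, 0.1], [-0.1, -0.7], [0.8, -0.4], [0.5, -0.1], [-0.7, -0.1], [-0.6, -0.3], [-0.6, -0.3], [-0.9, 0.0]]
[[200. 250.]]
```

The lamp is at (0.547,-0.269), yaw about 0.08-0.09, so it is in the outline and square. Now I'll press the rocker's far end with closed fingers.

>>> servo_tool(twist=[[0,0,0],[0,0,0],[0,0,0],[0,0,0],[0,0,0],[0,0,0]], xyz=[[5,0,0],[5,0,0],[4.4,0,0],[0,0,-3.5],[0,0,-2.5],[0,0,0]], fingers=[0,0,0,0,0,0])

```text
time: 10.32
tool_pos: [0.5363, -0.2697, 0.0837]
tool_rot: [0.475, -0.521, 0.476, 0.525]
contact_force: [0.1, -0.1, 0.3]
gripper_width: -0.001
```

```bash
python3 - <<'E'
from h import *
plan([.5353,-.2705,.065],np.pi/2+.09)
S=avg('scene',1); zoom(S,(160,150,260,280),5,'a5.png')
E
```

```text
t 10.32 tcp [0.5363, -0.2697, 0.0837] yawz 1.666 xax [-0.005, 0.003, -1.0] F [0.1, -0.1, 0.3] g -0.001 j6 [-0.59, 0.13, 1.79, 0.0, 1.23, -2.26]
D cm [-0.1, -0.08, -1.87] twist [-0.0034, -0.005, -0.0052]
```

View pics/a5.png

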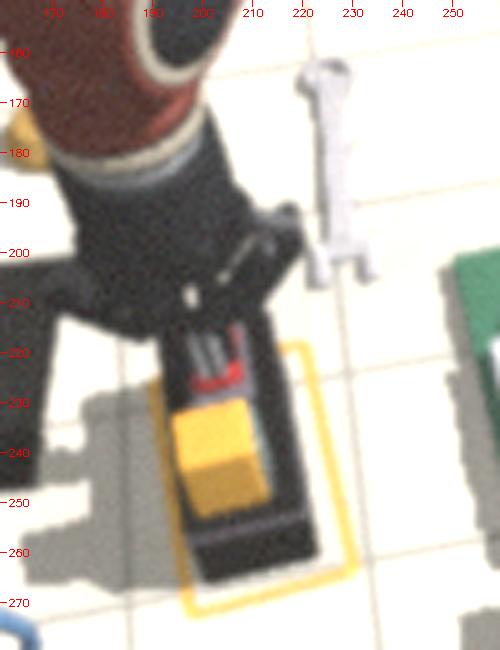

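>>> servo_tool(twist=[[0,0,0],[0,0,0],[0,0,0],[0,0,0],[0,0,0]], xyz=[[0,0,-0.6],[0,0,-0.5],[0,0,-0.4],[0,0,-0.3],[0,0,0]], fingers=[0,0,0,0,0])

```text
time: 11.0
tool_pos: [0.5374, -0.2712, 0.0691]
tool_rot: [-0.476, 0.523, -0.476, -0.523]
contact_force: [1.3, 0.1, 0.8]
gripper_width: 0.002
```

```bash
python3 - <<'E'
from h import *
plan([.5353,-.2705,.065],np.pi/2+.09)
S=avg('scene',2); zoom(S,(160,150,260,280),5,'a6.png')
E
```

```text
t 11.0 tcp [0.5374, -0.2712, 0.0691] yawz 1.665 xax [0.001, -0.0, -1.0] F [1.3, 0.1, 0.8] g 0.002 j6 [-0.59, 0.15, 1.79, -0.0, 1.2, -2.26]
D cm [-0.21, 0.07, -0.41] twist [0.0003, 0.0005, -0.0042]
```

View pics/a6.png

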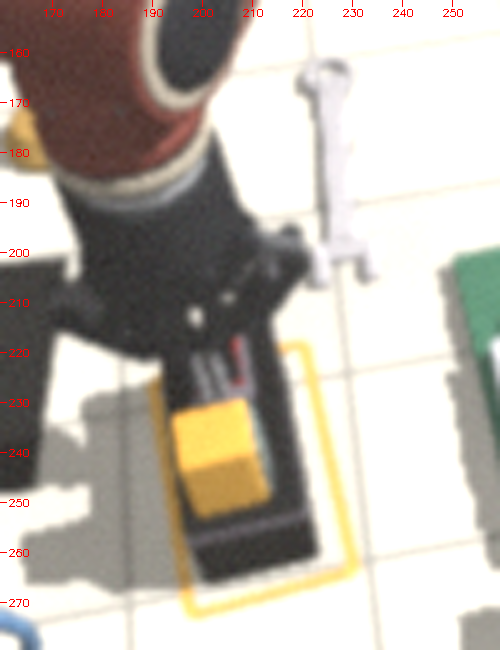

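Not pressed through yet: the tip is at 69 mm with hardly any force. I'll press a few mm further.

>>> servo_tool(twist=[[0,0,0],[0,0,0],[0,0,0],[0,0,0]], xyz=[[0,0,-0.2],[0,0,-0.2],[0,0,-0.1],[0,0,0]], fingers=[0,0,0,0])

```text
time: 11.6
tool_pos: [0.5375, -0.2712, 0.064]
tool_rot: [-0.476, 0.523, -0.476, -0.523]
contact_force: [2.3, -0.3, 1.7]
gripper_width: 0.0
```

```bash
python3 - <<'E'
from h import *
S=avg('scene',2); zoom(S,(160,150,260,280),5,'a7.png')
E
```

```text
(no output)
```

View pics/a7.png

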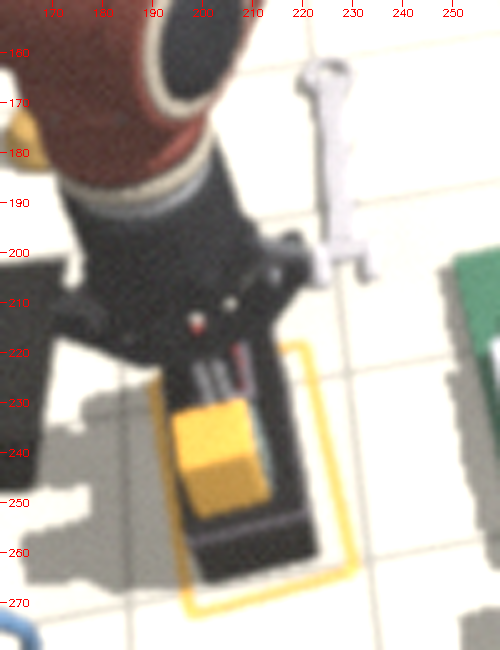

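>>> servo_tool(twist=[[0,0,0],[0,0,0],[0,0,0],[0,0,0]], xyz=[[0,0,-0.1],[0,0,-0.1],[0,0,-0.1],[0,0,0]], fingers=[0,0,0,0])

```text
time: 12.2
tool_pos: [0.5376, -0.2714, 0.0635]
tool_rot: [-0.476, 0.523, -0.476, -0.523]
contact_force: [-1.9, 3.7, 14.5]
gripper_width: -0.005
```

```bash
python3 - <<'E'
from h import *
S=avg('scene',2); zoom(S,(160,150,260,280),5,'a8.png')
E
```

```text
(no output)
```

View pics/a8.png

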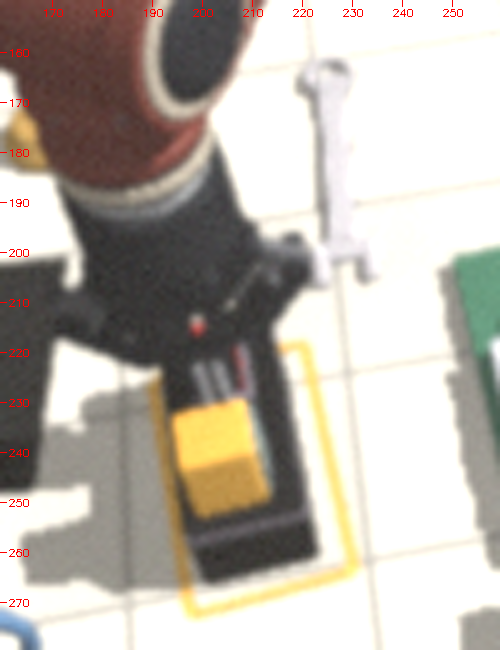

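Hard stop reached at 14.5 N, 63.5 mm. I'll lift off and check the lamp on the way to the parts.

>>> servo_tool(twist=[[0,0,0],[0,0,0],[0,0,0],[0,0,0],[0,0,0],[0,0,0],[0,0,0],[0,0,0]], xyz=[[0,0,1],[0,0,3],[0,0,5],[-3,1,5],[-5,2,0],[-3,5,0],[0,6,0],[0,6,0]], fingers=[0,0,0,0.5,0.8,1,1,1])

```text
time: 13.3
tool_pos: [0.4255, -0.0698, 0.1998]
tool_rot: [0.476, -0.522, 0.477, 0.523]
contact_force: [1.1, 0.2, -0.3]
gripper_width: 1.0
```

>>> servo_tool(twist=[[0,0,0],[0,0,0],[0,0,0],[0,0,0],[0,0,0]], xyz=[[-3,5,0],[-3,5,0],[-2,6,0],[0,6,0],[0,0,0]], fingers=[1,1,1,1,1])

```text
time: 13.92
tool_pos: [0.3453, 0.1513, 0.1999]
tool_rot: [0.473, -0.525, 0.474, 0.526]
contact_force: [-0.1, -1.3, -1.0]
gripper_width: 0.998
```

```bash
python3 - <<'E'
from h import *
plan([.5353,-.2705,.065])
S=avg('scene',2); T=avg('top',2);np.savez('f1.npz',T=T,S=S)
cv2.imwrite('pics/b1.png',np.clip(S,0,255).astype(np.uint8)[:,:,::-1]);cv2.imwrite('pics/b1t.png',np.clip(T*1.3,0,255).astype(np.uint8)[:,:,::-1])
E
```

```text
t 13.93 tcp [0.3453, 0.1513, 0.1999] yawz 1.674 xax [-0.003, -0.001, -1.0] F [-0.1, -1.3, -1.0] g 0.998 j6 [0.21, -0.59, 2.19, -0.0, 1.54, -1.46]
D cm [19.0, -42.18, -13.49] twist None
```

View pics/b1.png

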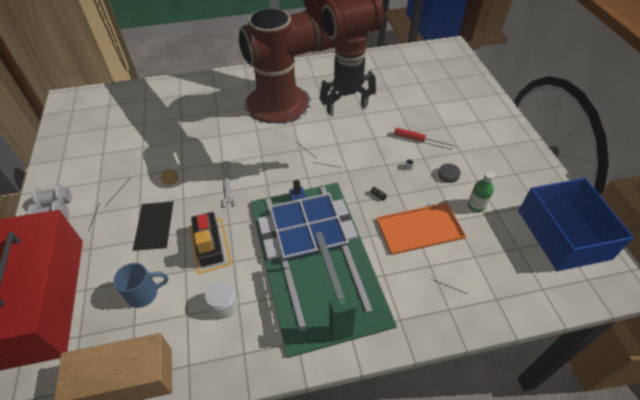

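View pics/b1t.png

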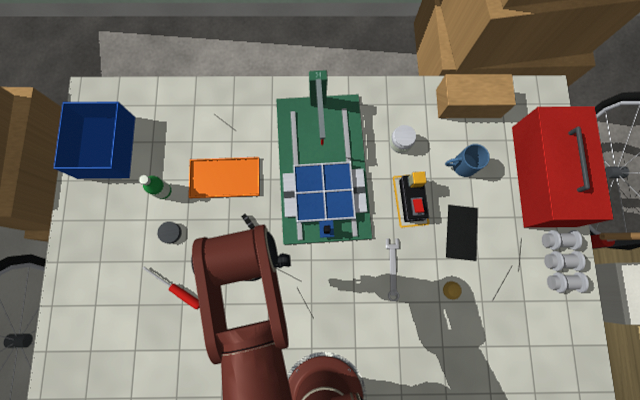

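The lamp is in the outline and the dark mat stays behind at (153,225). I'll check the rocker and lens close up.

```bash
python3 - <<'E'
from h import *
d=np.load('f1.npz'); zoom(d['S'],(180,200,240,280),7,'b2.png');zoom(d['T'],(385,160,440,230),8,'b2t.png')
a=cv2.imread('pics/b2.png');b=cv2.imread('pics/b2t.png'); h=max(a.shape[0],b.shape[0])
f=lambda x:cv2.copyMakeBorder(x,0,h-x.shape[0],0,0,cv2.BORDER_CONSTANT)
c=np.hstack([f(a),f(b)]); cv2.imwrite('pics/b2c.png',c[:600,:800]); print(c.shape)
E
```

```text
(560, 860, 3)
```

View pics/b2c.png

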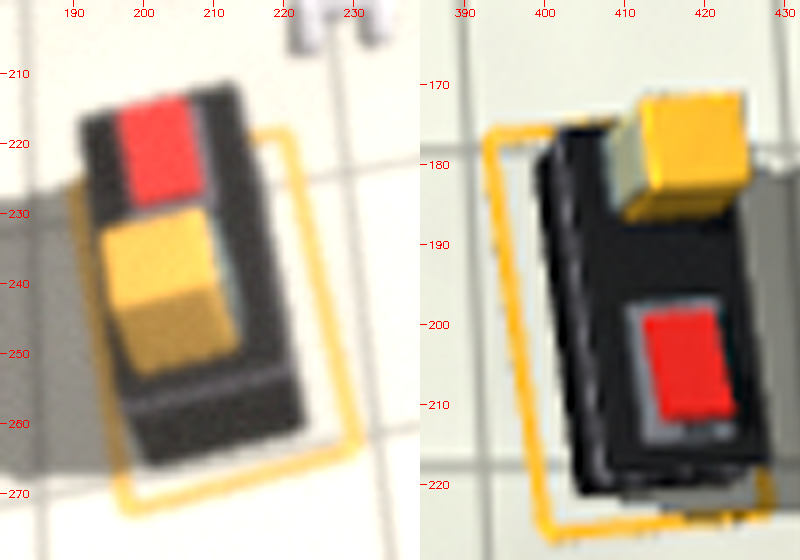

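```bash
python3 - <<'E'
from h import *
from scipy.optimize import least_squares
d0=np.load('f0.npz');d=np.load('f1.npz')
print('lens before',d0['T'][211:216,466:468].mean((0,1)),'after',d['T'][178:183,409:411].mean((0,1)))
def mask(n,im,c):
    h=cv2.cvtColor(im.astype(np.uint8),cv2.COLOR_RGB2HSV)
    m=((h[...,0]<6)|(h[...,0]>174))&(h[...,1]>150); k=np.zeros_like(m);k[c[1]:c[3],c[0]:c[2]]=1; return m&k
def model(n,p,a):
    l=R.from_euler('y',a).apply([[20,12,0],[20,-12,0],[-20,-12,0],[-20,12,0]])+[-30,0,67]
    q=R.from_euler('z',p[2]).apply(l/1000)+[p[0],p[1],0]; return proj(n,q)
for nm,D,p,ct,cs in (('before',d0,(.446,-.4105,-.18),(455,225,485,255),(138,188,165,212)),('after',d,(.5475,-.2695,.085),(405,190,430,220),(185,205,215,235))):
    for n,im,c in (('top',D['T'],ct),('scene',D['S'],cs)):
        m=mask(n,im,c); v,u=np.nonzero(m); r=cv2.minAreaRect(np.c_[u,v].astype(np.float32))
        out=[]
        for a in (-.22,.22):
            uv=model(n,p,a); out.append((round(cv2.contourArea(uv.astype(np.float32)),0),np.round(uv.mean(0),1).tolist()))
        print(nm,n,'area',m.sum(),'c',u.mean().round(1),v.mean().round(1),'off,on model',out)
E
```

```text
lens before [89.475 91.75  72.6  ] after [96.05 99.3  82.95]
before top area 141 c 468.3 240.4 off,on model [(126.0, [468.0, 240.3]), (116.0, [468.0, 240.4])]
before scene area 91 c 150.2 200.5 off,on model [(82.0, [150.7, 200.1]), (119.0, [150.7, 200.0])]
after top area 129 c 418.2 205.4 off,on model [(120.0, [417.9, 204.9]), (110.0, [418.0, 204.9])]
after scene area 122 c 202.3 221.4 off,on model [(93.0, [202.8, 220.9]), (133.0, [202.8, 220.9])]
```

```bash
python3 - <<'E'
from h import *
p=(.5475,-.2695,.085)
for n in('scene','top'):
  for a in (-.22,0,.22):
    l=R.from_euler('y',a).apply([[20,12,0],[20,-12,0],[-20,-12,0],[-20,12,0]])+[-30,0,67]
    q=R.from_euler('z',p[2]).apply(l/1000)+[p[0],p[1],0]; uv=proj(n,q); print(n,a,np.linalg.norm(uv[:2].mean(0)-uv[2:].mean(0)).round(2))
E
```

```text
scene -0.22 9.69
scene 0 12.09
scene 0.22 13.91
top -0.22 14.17
top 0 13.97
top 0.22 13.16
```

The rocker's apparent length is 14.1 px, against a model of 13.9 on and 9.7 off. So it is on. Now to the pad.

```bash
python3 - <<'E'
from h import *
plan([.4838,.2145,.10],.66+np.pi/2)
E
```

```text
t 14.12 tcp [0.3472, 0.1471, 0.2002] yawz 1.663 xax [-0.001, -0.001, -1.0] F [0.3, 0.9, 0.2] g 1.002 j6 [0.2, -0.59, 2.19, -0.0, 1.54, -1.46]
D cm [13.66, 6.74, -10.02] twist [0.0014, -0.001, 0.5677]
```

>>> servo_tool(twist=[[0,0,0.14],[0,0,0.14],[0,0,0.14],[0,0,0.148],[0,0,0],[0,0,0]], xyz=[[4,2,-2],[4,2,-2],[4,2,-3],[1.66,0.74,-3],[0,0,0],[0,0,0]], fingers=[1,1,0.8,0.6,0.6,0.6])

```text
time: 14.88
tool_pos: [0.4843, 0.2142, 0.1015]
tool_rot: [-0.312, 0.635, -0.312, -0.635]
contact_force: [0.1, -0.1, 0.4]
gripper_width: 0.601
```

```bash
python3 - <<'E'
from h import *
plan([.4838,.2145,.004],.66+np.pi/2)
S=avg('scene',2); zoom(S,(330,110,430,220),6,'c1.png')
E
```

```text
t 14.88 tcp [0.4843, 0.2142, 0.1015] yawz 2.229 xax [0.0, -0.0, -1.0] F [0.1, -0.1, 0.4] g 0.601 j6 [0.28, -0.06, 1.95, -0.0, 1.25, -1.95]
D cm [-0.05, 0.03, -9.75] twist [0.0002, 0.0002, 0.0021]
```

View pics/c1.png

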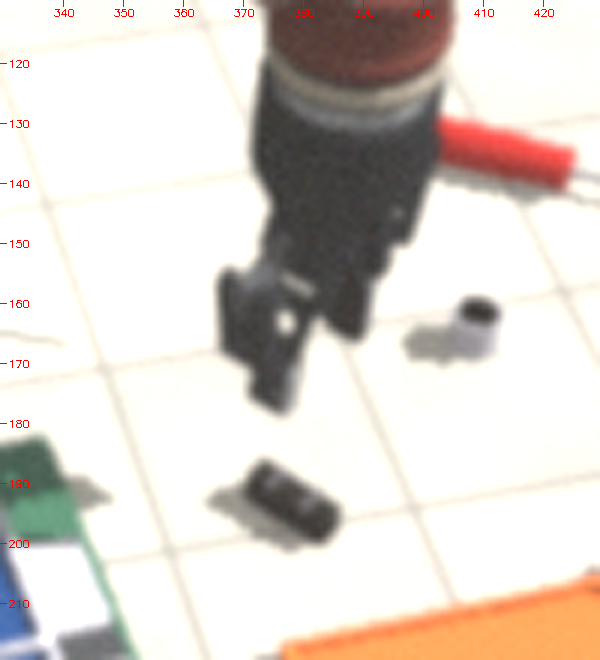

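The pad is at scene (378,192), as measured. I'll descend and grip.

>>> servo_tool(twist=[[0,0,0],[0,0,0],[0,0,0],[0,0,0],[0,0,0],[0,0,0],[0,0,0],[0,0,0]], xyz=[[0,0,-4],[0,0,-3.5],[0,0,-2.2],[0,0,0],[0,0,0],[0,0,0],[0,0,0],[0,0,0]], fingers=[0.6,0.6,0.6,0.6,0.05,0.05,0.05,0.05])

```text
time: 15.98
tool_pos: [0.4857, 0.2161, 0.006]
tool_rot: [-0.311, 0.636, -0.31, -0.634]
contact_force: [-0.4, 0.1, 5.9]
gripper_width: 0.152
```

>>> servo_tool(twist=[[0,0,0],[0,0,0],[0,0,0],[0,0,-0.1],[0,0,-0.15],[0,0,-0.15],[0,0,-0.15],[0,0,-0.045]], xyz=[[0,0,1],[0,0,4],[0,0,5],[2,-4,2],[4,-5,0],[4,-5,0],[2,-4,0],[0,0,0]], fingers=[0.05,0.05,0.05,0.05,0.05,0.05,0.05,0.05])

```text
time: 16.98
tool_pos: [0.6034, 0.035, 0.1245]
tool_rot: [-0.485, 0.515, -0.484, -0.515]
contact_force: [0.6, 0.7, -0.8]
gripper_width: 0.155
```

```bash
python3 - <<'E'
from h import *
plan([.6056,.037,.045],.0636+np.pi/2)
S=avg('scene',2); zoom(S,(240,120,390,270),4,'c2.png')
E
```

```text
t 16.98 tcp [0.6034, 0.035, 0.1245] yawz 1.632 xax [0.001, -0.001, -1.0] F [0.6, 0.7, -0.8] g 0.155 j6 [-0.06, 0.09, 1.76, -0.0, 1.29, -1.7]
D cm [0.22, 0.2, -7.95] twist [0.0005, 0.0009, 0.0026]
```

View pics/c2.png

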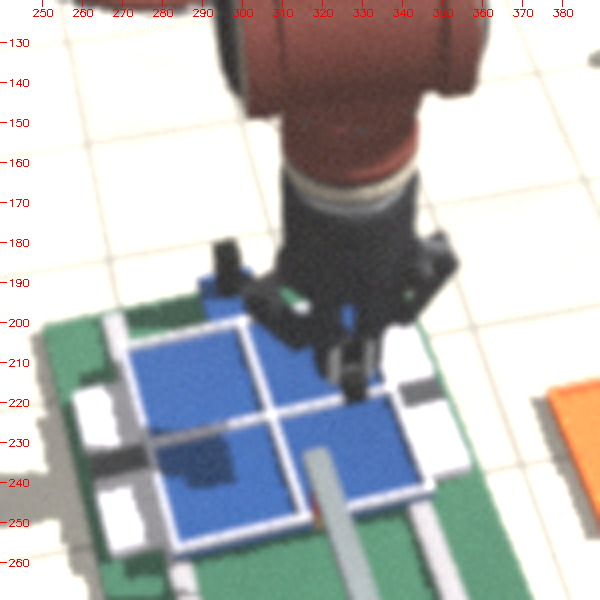

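The pad is held and is above the far-left bay. Lowering and releasing.

>>> servo_tool(twist=[[0,0,0],[0,0,0],[0,0,0],[0,0,0],[0,0,0],[0,0,0]], xyz=[[0.2,0.2,-3],[0,0,-3],[0,0,-1.5],[0,0,-0.3],[0,0,0],[0,0,0]], fingers=[0.05,0.05,0.05,0.05,0.05,0.05])

```text
time: 17.82
tool_pos: [0.6052, 0.04, 0.0473]
tool_rot: [-0.483, 0.517, -0.482, -0.516]
contact_force: [0.3, -0.2, 0.8]
gripper_width: 0.158
```

>>> servo_tool(twist=[[0,0,0],[0,0,0],[0,0,0],[0,0,0],[0,0,0],[0,0,0],[0,0,0],[0,0,0]], xyz=[[0,0,-0.2],[0,0,0],[0,0,0],[0,0,0],[0,0,2],[0,0,3],[-2,1,3],[-6,1,0]], fingers=[0.05,0.05,0.45,0.45,0.45,0.45,0.45,0.45])

```text
time: 18.82
tool_pos: [0.5279, 0.0599, 0.13]
tool_rot: [-0.486, 0.519, -0.481, -0.514]
contact_force: [-0.0, 0.5, 0.2]
gripper_width: 0.451
```

>>> servo_tool(twist=[[0,0,0],[0,0,0],[0,0,0],[0,0,0],[0,0,0],[0,0,0],[0,0,0]], xyz=[[-5,4,0],[-4,5,0],[-2,6,0],[-2,6,0],[0,6,0],[0,1,0],[0,0,0]], fingers=[0.45,0.6,0.6,0.6,0.6,0.6,0.6])

```text
time: 19.7
tool_pos: [0.3969, 0.3368, 0.1248]
tool_rot: [-0.483, 0.517, -0.482, -0.517]
contact_force: [0.6, -1.0, 0.4]
gripper_width: 0.598
```

```bash
python3 - <<'E'
from h import *
plan([.3937,.340,.10])
S=avg('scene',2); T=avg('top',2);np.savez('f2.npz',T=T,S=S)
zoom(S,(240,140,440,270),4,'c3.png'); zoom(T,(190,130,390,270),4,'c3t.png')
E
```

```text
t 19.7 tcp [0.3969, 0.3368, 0.1248] yawz 1.639 xax [0.001, 0.0, -1.0] F [0.6, -1.0, 0.4] g 0.598 j6 [0.56, -0.11, 1.95, -0.0, 1.3, -1.08]
D cm [-0.32, 0.32, -2.48] twist None
```

View pics/c3.png

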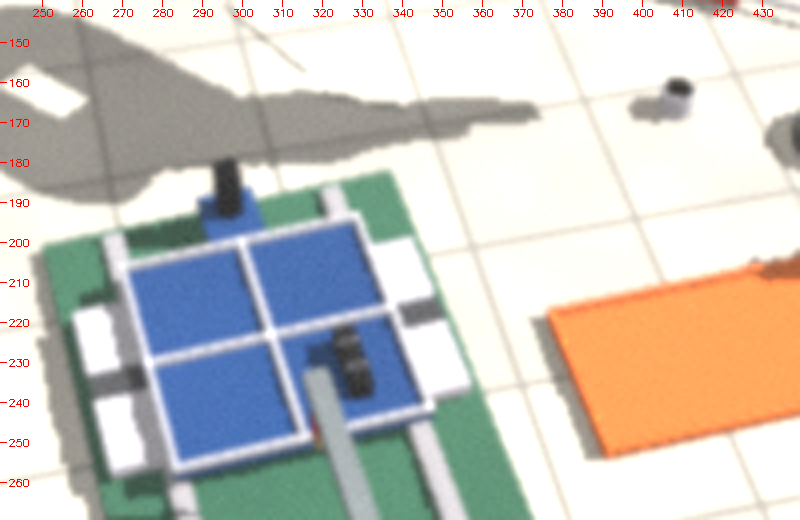

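View pics/c3t.png

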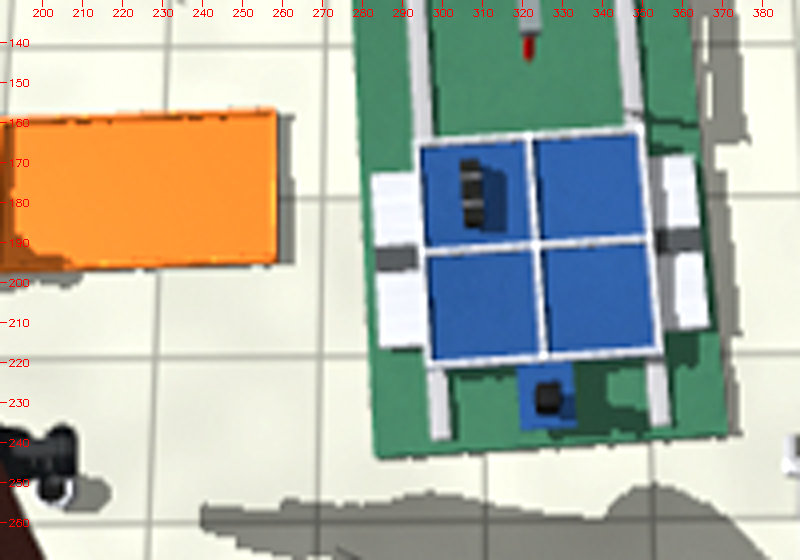

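The pad lies in the far-left bay and the stub is unmoved at (409,163). Next I'll pick the stub.

>>> servo_tool(twist=[[0,0,0],[0,0,0],[0,0,0],[0,0,0],[0,0,0],[0,0,0],[0,0,0],[0,0,0]], xyz=[[-0.3,0.3,-4],[0,0,-4],[0,0,-3.3],[0,0,-0.6],[0,0,0],[0,0,0],[0,0,0],[0,0,0]], fingers=[0.6,0.6,0.6,0.6,0.6,0.2,0.2,0.2])

```text
time: 20.9
tool_pos: [0.3953, 0.3403, 0.0071]
tool_rot: [-0.484, 0.517, -0.482, -0.516]
contact_force: [-0.6, -2.0, 6.3]
gripper_width: 0.285
```

>>> servo_tool(twist=[[0,0,0],[0,0,0],[0,0,0],[0,0,0],[0,0,0],[0,0,0],[0,0,0],[0,0,0]], xyz=[[0,0,1],[0,0,5],[0,0,6],[2,-5,1],[3,-5,0],[3,-5,0],[3,-5,0],[3,-5,0]], fingers=[0.2,0.2,0.2,0.2,0.2,0.2,0.2,0.2])

```text
time: 21.9
tool_pos: [0.5344, 0.0878, 0.1355]
tool_rot: [-0.483, 0.517, -0.483, -0.516]
contact_force: [1.0, 1.0, 0.2]
gripper_width: 0.289
```

>>> servo_tool(twist=[[0,0,0],[0,0,0],[0,0,0],[0,0,0],[0,0,0]], xyz=[[3,-5,0],[3,-5,0],[1.5,-3.6,0],[0,0,0],[0,0,0]], fingers=[0.2,0.2,0.2,0.2,0.2])

```text
time: 22.52
tool_pos: [0.6083, -0.046, 0.1348]
tool_rot: [0.483, -0.516, 0.483, 0.517]
contact_force: [-0.2, -0.1, -0.9]
gripper_width: 0.289
```

```bash
python3 - <<'E'
from h import *
plan([.6107,-.0459,.047],.0636+np.pi/2)
S=avg('scene',2); zoom(S,(240,120,390,270),4,'c4.png')
E
```

```text
t 22.52 tcp [0.6083, -0.046, 0.1348] yawz 1.638 xax [-0.0, 0.001, -1.0] F [-0.2, -0.1, -0.9] g 0.289 j6 [-0.2, 0.09, 1.73, 0.0, 1.31, -1.84]
D cm [0.24, 0.01, -8.78] twist [-0.0006, -0.0005, -0.0036]
```

View pics/c4.png

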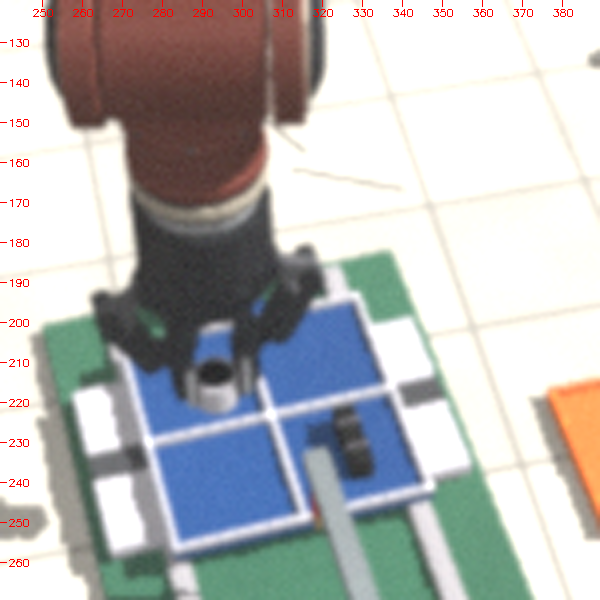

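>>> servo_tool(twist=[[0,0,0],[0,0,0],[0,0,0],[0,0,0],[0,0,0]], xyz=[[0.2,0,-4],[0,0,-3],[0,0,-1.5],[0,0,-0.4],[0,0,0]], fingers=[0.2,0.2,0.2,0.2,0.2])

```text
time: 23.25
tool_pos: [0.6114, -0.0464, 0.0468]
tool_rot: [-0.483, 0.517, -0.483, -0.516]
contact_force: [0.2, -0.8, 0.2]
gripper_width: 0.288
```

>>> servo_tool(twist=[[0,0,0],[0,0,0],[0,0,0],[0,0,0],[0,0,0],[0,0,0],[0,0,0],[0,0,0]], xyz=[[0,0,0],[0,0,0],[0,0,0],[0,0,2],[0,0,3],[0,0,5],[-5,1,0],[-6,1,0]], fingers=[0.2,0.55,0.55,0.55,0.55,0.55,0.55,0.55])

```text
time: 24.25
tool_pos: [0.5012, -0.0267, 0.1489]
tool_rot: [-0.484, 0.518, -0.482, -0.515]
contact_force: [-1.0, 0.7, -0.6]
gripper_width: 0.548
```

>>> servo_tool(twist=[[0,0,0],[0,0,0],[0,0,0],[0,0,0]], xyz=[[-6,1,0],[-6,1,0],[-2,1,0],[0,0,0]], fingers=[0.55,0.55,0.55,0.55])

```text
time: 24.75
tool_pos: [0.3606, 0.0036, 0.1471]
tool_rot: [-0.483, 0.518, -0.482, -0.515]
contact_force: [-0.1, 0.0, 0.1]
gripper_width: 0.55
```

```bash
python3 - <<'E'
from h import *
plan([.4511,-.0128,.12])
S=avg('scene',4); T=avg('top',4);np.savez('f3.npz',T=T,S=S)
zoom(S,(240,140,380,270),5,'d1.png'); zoom(T,(270,130,370,250),5,'d1t.png')
E
```

```text
t 24.75 tcp [0.3606, 0.0036, 0.1471] yawz 1.639 xax [0.004, -0.001, -1.0] F [-0.1, 0.0, 0.1] g 0.55 j6 [-0.2, -0.61, 2.29, -0.0, 1.46, -1.84]
D cm [9.05, -1.64, -2.71] twist None
```

View pics/d1.png

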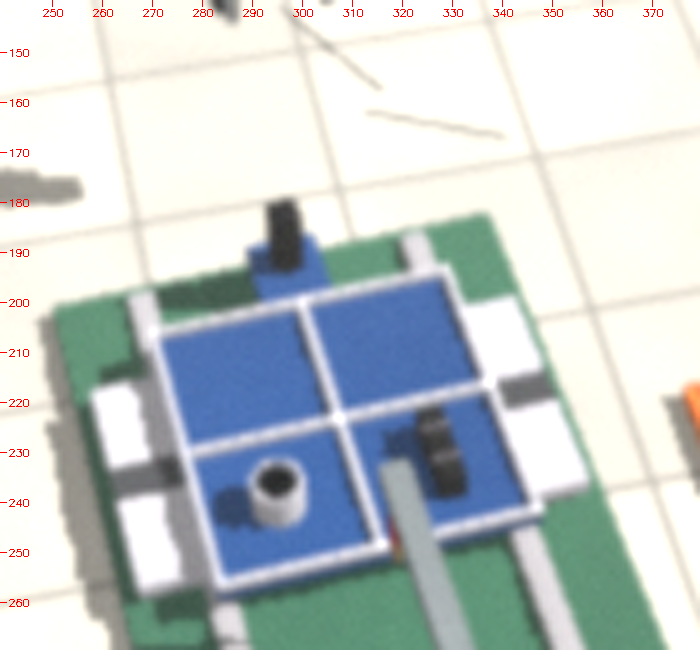

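View pics/d1t.png

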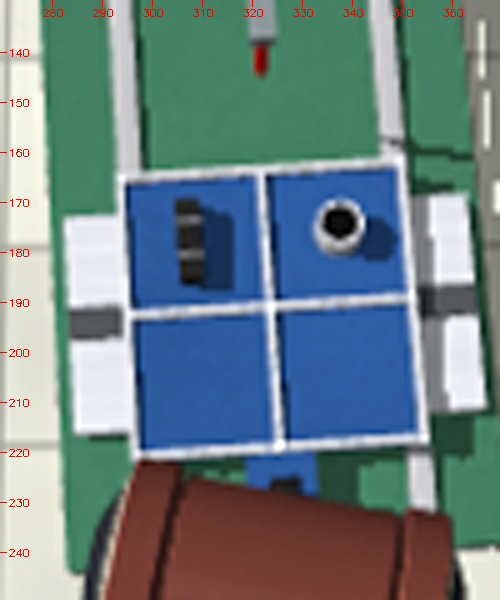

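Both parts are loaded and the lamp is on. I'll work out the positions relative to the pointer and the handle from both views.

```bash
python3 - <<'E'
from h import *
Ri=R.from_euler('z',-.0636)
def tri(a,b):
    L=[]
    for n,uv in (('top',a),('scene',b)):
        P=unproj(n,[uv,uv],0)[0]; o=np.array(CAL[n]['origin']); d=(P-o)/np.linalg.norm(P-o); L.append((o,d))
    A=sum(np.eye(3)-np.outer(d,d) for o,d in L); bb=sum((np.eye(3)-np.outer(d,d))@o for o,d in L); return np.linalg.solve(A,bb)
tip=unproj('top',[(321.8,145.3)],.088)[0]
print('tip',tip,'scene',unproj('scene',[(318.9,251.1)],.088)[0],'tri',tri((321.8,145.3),(318.9,251.1)))
print('handle scene',unproj('scene',[(295.9,179.5)],.083)[0])
for nm,a,z in (('pad',(307.3,176.9),.058),('stub',(337.7,173.9),.06)):
    P=unproj('top',[a],z)[0]; print(nm,P,'to tip in fixture cm',Ri.apply(tip-P)*100, 'world',(tip-P)*100)
P=unproj('scene',[(294.9,235.9)],.06)[0]; print('stub scene',P)
plan([.4511,-.0128,.052],.0636+np.pi/2)
E
```

```text
tip [ 0.68810003 -0.0019744   0.088     ] scene [ 0.68635085 -0.00250721  0.088     ] tri [ 0.68741497 -0.00232892  0.08961628]
handle scene [ 0.44446787 -0.01355312  0.083     ]
pad [0.60368335 0.04006944 0.058     ] to tip in fixture cm [ 8.1573815  -4.73241116  3.        ] world [ 8.4416674  -4.20438341  3.        ]
stub [ 0.61165122 -0.04759128  0.06      ] to tip in fixture cm [7.9193523  4.06657844 2.8       ] world [7.6448809  4.56168796 2.8       ]
stub scene [ 0.61128256 -0.0482273   0.06      ]
t 25.15 tcp [0.3611, 0.0032, 0.1458] yawz 1.638 xax [-0.001, 0.0, -1.0] F [-0.2, 0.1, 0.7] g 0.551 j6 [-0.2, -0.6, 2.29, -0.0, 1.46, -1.84]
D cm [9.0, -1.6, -9.38] twist [-0.0001, -0.0009, -0.0033]
```

>>> servo_tool(twist=[[0,0,0],[0,0,0],[0,0,0],[0,0,0],[0,0,0],[0,0,0]], xyz=[[4.4,-0.8,0],[4.3,-0.8,0],[0,0,-3],[0,0,-3.5],[0,0,-2.8],[0,0,0]], fingers=[0.6,0.6,0.6,0.6,0.6,0.6])

```text
time: 25.9
tool_pos: [0.4455, -0.0122, 0.05]
tool_rot: [0.482, -0.514, 0.484, 0.518]
contact_force: [-0.2, 1.0, -0.4]
gripper_width: 0.596
```

>>> servo_tool(twist=[[0,0,0],[0,0,0],[0,0,0],[0,0,0]], xyz=[[0,0,0],[0,0,0],[0,0,0],[0,0,0]], fingers=[0.1,0.1,0.1,0.1])

```text
time: 26.4
tool_pos: [0.4492, -0.0129, 0.0547]
tool_rot: [-0.484, 0.517, -0.482, -0.515]
contact_force: [-2.0, -0.2, 6.9]
gripper_width: 0.201
```

```bash
python3 - <<'E'
from h import *
plan([.4511,-.0128,.052],.0636+np.pi/2)
S=avg('scene',2); zoom(S,(240,140,380,270),5,'e1.png')
T=avg('top',2); zoom(T,(270,100,370,250),4,'e1t.png')
E
```

```text
t 26.4 tcp [0.4492, -0.0129, 0.0547] yawz 1.638 xax [0.003, -0.001, -1.0] F [-2.0, -0.2, 6.9] g 0.201 j6 [-0.19, -0.2, 2.16, 0.0, 1.17, -1.83]
D cm [0.19, 0.01, -0.27] twist [0.0006, 0.0033, -0.0032]
```

View pics/e1.png

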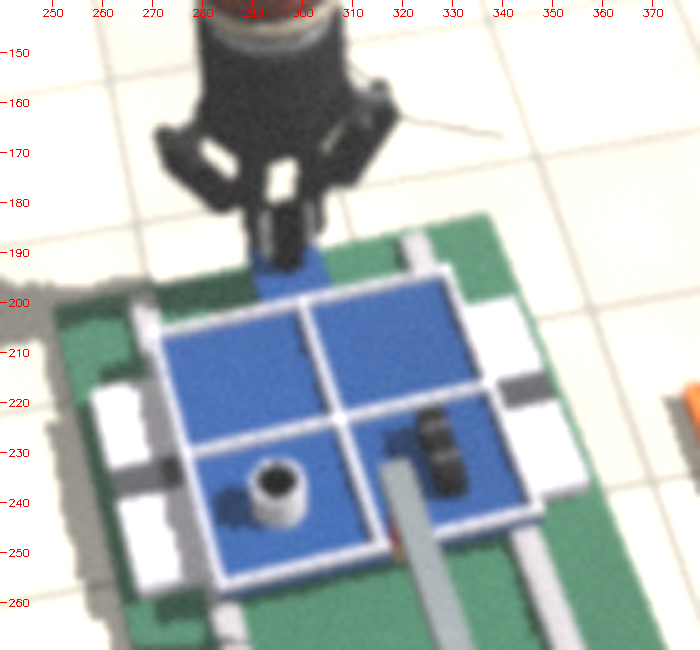

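View pics/e1t.png

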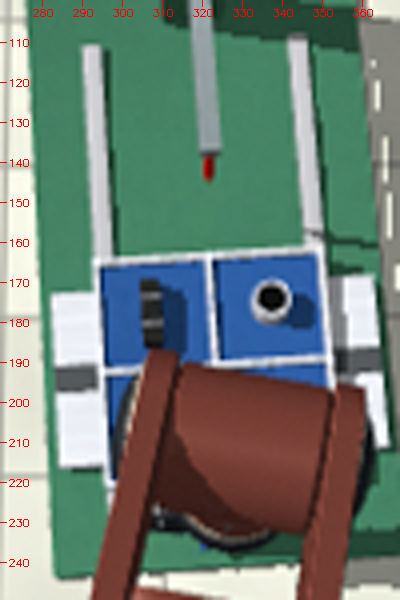

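The handle is held. I'll move the pad slowly towards the pointer.

>>> servo_tool(twist=[[0,0,0],[0,0,0],[0,0,0],[0,0,0],[0,0,0],[0,0,0],[0,0,0],[0,0,0]], xyz=[[0.3,-0.15,0],[0.7,-0.35,0],[1,-0.5,0],[1,-0.5,0],[1,-0.5,0],[1,-0.5,0],[1,-0.5,0],[1,-0.5,0]], fingers=[0.1,0.1,0.1,0.1,0.1,0.1,0.1,0.1])

```text
time: 27.6
tool_pos: [0.5191, -0.0476, 0.0547]
tool_rot: [-0.484, 0.517, -0.482, -0.516]
contact_force: [-3.2, 1.6, 8.2]
gripper_width: 0.199
```

>>> servo_tool(twist=[[0,0,0],[0,0,0],[0,0,0],[0,0,0]], xyz=[[0.8,-0.4,0],[0.5,-0.25,0],[0.1,-0.05,0],[0,0,0]], fingers=[0.1,0.1,0.1,0.1])

```text
time: 28.1
tool_pos: [0.5332, -0.0547, 0.0547]
tool_rot: [-0.484, 0.517, -0.482, -0.516]
contact_force: [0.2, 0.9, 5.2]
gripper_width: 0.198
```

```bash
python3 - <<'E'
from h import *
plan([.4511,-.0128,.052],.0636+np.pi/2)
S=avg('scene',3);T=avg('top',4);np.savez('f4.npz',T=T,S=S)
zoom(S,(270,190,370,290),6,'e2.png',1.8)
zoom(T,(300,125,350,175),12,'e2t.png',2.2)
E
```

```text
t 28.1 tcp [0.5332, -0.0547, 0.0547] yawz 1.638 xax [0.003, -0.0, -1.0] F [0.2, 0.9, 5.2] g 0.198 j6 [-0.24, 0.02, 1.96, 0.0, 1.16, -1.88]
D cm [-8.21, 4.19, -0.27] twist [0.0002, 0.0032, -0.0032]
```

View pics/e2.png

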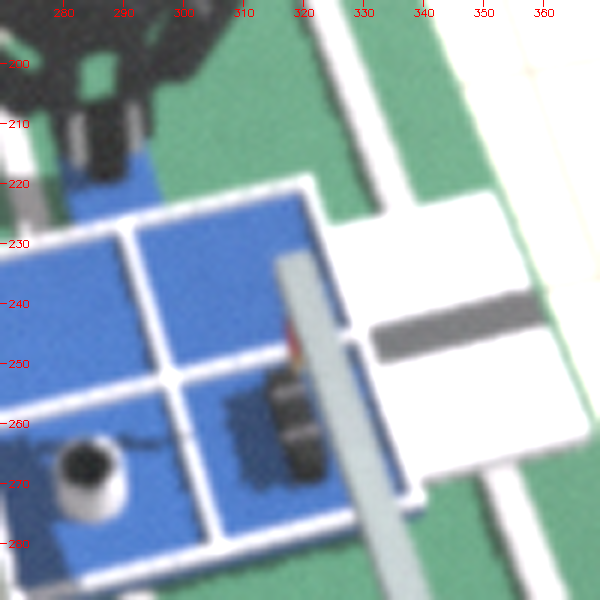

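View pics/e2t.png

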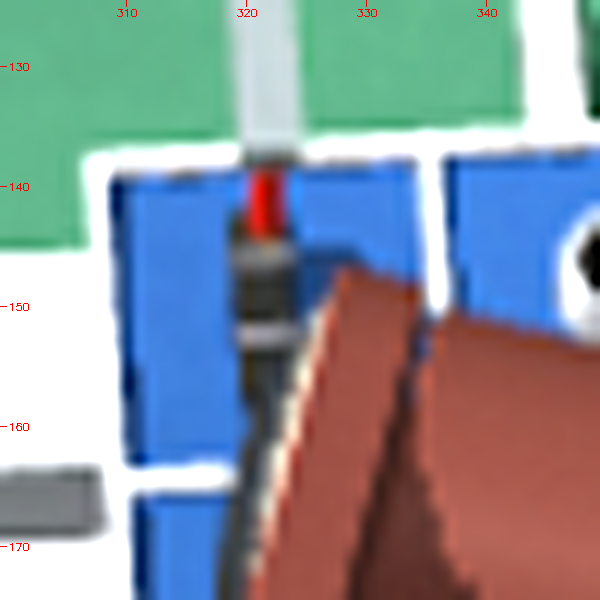

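```bash
python3 - <<'E'
from h import *
for tip in ([.6881,-.00197,.088],[.6874,-.0023,.0896]):
    tip=np.array(tip); b=tip.copy(); b[2]=.058
    for n in ('top','scene'): print(n,proj(n,[tip,b,b+[.005,0,0],b+[0,.005,0]]).round(2).tolist())
print(unproj('top',[(321.6,149.0)],.058), unproj('top',[(321.6,145.1)],.088))
E
```

```text
top [[321.8, 145.3], [321.63, 149.03], [321.61, 147.41], [319.92, 149.04]]
scene [[319.28, 251.67], [319.36, 258.35], [319.8, 260.08], [321.36, 257.97]]
top [[321.93, 145.33], [321.74, 149.26], [321.73, 147.64], [320.03, 149.27]]
scene [[319.07, 251.08], [319.17, 258.14], [319.61, 259.86], [321.17, 257.75]]
[[ 0.68820772 -0.00189535  0.058     ]] [[ 0.68870348 -0.00141032  0.088     ]]
```

The pad centre reads (321.6,149.0) in the top view, and the pixel expected directly under the tip is (321.6,149.0). I'll dwell over a second.

>>> servo_tool(twist=[[0,0,0],[0,0,0],[0,0,0],[0,0,0],[0,0,0],[0,0,0],[0,0,0],[0,0,0]], xyz=[[0,0,0],[0,0,0],[0,0,0],[0,0,0],[0,0,0],[0,0,0],[0,0,0],[0,0,0]], fingers=[0.1,0.1,0.1,0.1,0.1,0.1,0.1,0.1])

```text
time: 29.45
tool_pos: [0.5332, -0.0547, 0.0547]
tool_rot: [-0.484, 0.517, -0.482, -0.515]
contact_force: [0.1, 0.6, 6.1]
gripper_width: 0.198
```

>>> servo_tool(twist=[[0,0,0],[0,0,0],[0,0,0],[0,0,0]], xyz=[[0,0,0],[0,0,0],[0,0,0],[0,0,0]], fingers=[0.1,0.1,0.1,0.1])

```text
time: 29.95
tool_pos: [0.5332, -0.0547, 0.0547]
tool_rot: [-0.484, 0.517, -0.482, -0.515]
contact_force: [-0.1, 0.5, 4.7]
gripper_width: 0.199
```

```bash
python3 - <<'E'
from h import *
plan([.4511,-.0128,.052],.0636+np.pi/2)
T=avg('top',3);S=avg('scene',2);np.savez('f5.npz',T=T,S=S)
zoom(T,(300,125,370,185),9,'e3t.png',2.2)
zoom(S,(255,210,345,300),6,'e3.png',1.8)
E
```

```text
t 29.95 tcp [0.5332, -0.0547, 0.0547] yawz 1.638 xax [0.004, -0.0, -1.0] F [-0.1, 0.5, 4.7] g 0.199 j6 [-0.24, 0.02, 1.96, 0.0, 1.16, -1.88]
D cm [-8.21, 4.19, -0.27] twist [0.0003, 0.0036, -0.0033]
```

View pics/e3t.png

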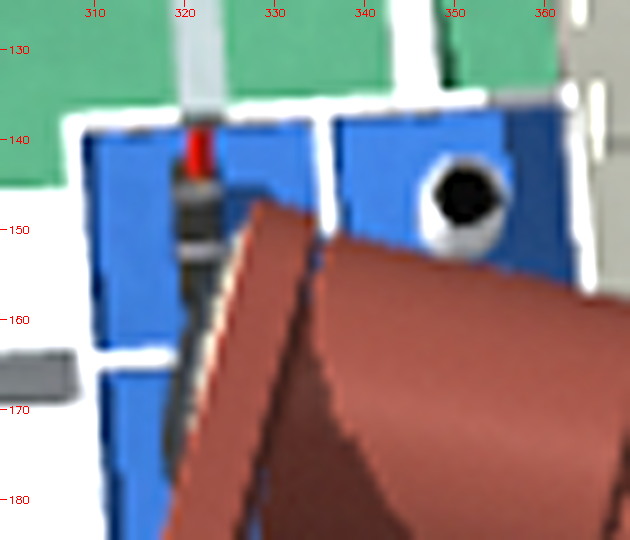

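View pics/e3.png

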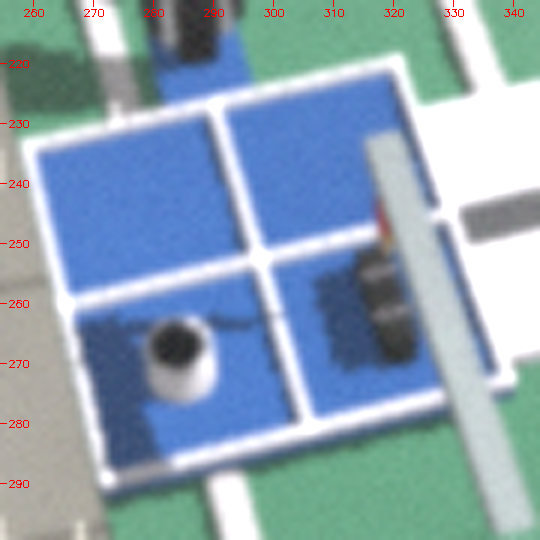

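```bash
python3 - <<'E'
from h import *
P=unproj('top',[(350.9,145.9)],.06)[0]; print(P)
b=np.array([.6879,-.0020,.06]); print((b-P)*100,'exp px',proj('top',b),proj('scene',b))
print('scene stub',unproj('scene',[(255+178/6-.5,210+342/6-.5)],.06))
E
```

```text
[ 0.69668456 -0.08776709  0.06      ]
[-8.78456112e-01  8.57670890e+00 -5.55111512e-15] exp px [[321.64792832 148.857123  ]] [[319.32427321 257.85100314]]
scene stub [[ 0.69310123 -0.08948293  0.06      ]]
```

>>> servo_tool(twist=[[0,0,0],[0,0,0],[0,0,0],[0,0,0],[0,0,0],[0,0,0],[0,0,0],[0,0,0]], xyz=[[-0.05,0.4,0],[-0.1,0.8,0],[-0.1,1.2,0],[-0.1,1.2,0],[-0.1,1.2,0],[-0.1,1.2,0],[-0.1,1.2,0],[-0.1,0.8,0]], fingers=[0.1,0.1,0.1,0.1,0.1,0.1,0.1,0.1])

```text
time: 31.2
tool_pos: [0.526, 0.0257, 0.0547]
tool_rot: [-0.484, 0.518, -0.482, -0.515]
contact_force: [2.0, -1.9, 7.1]
gripper_width: 0.2
```

>>> servo_tool(twist=[[0,0,0],[0,0,0],[0,0,0],[0,0,0]], xyz=[[0,0.5,0],[0,0.2,0],[0,0,0],[0,0,0]], fingers=[0.1,0.1,0.1,0.1])

```text
time: 31.7
tool_pos: [0.5255, 0.0327, 0.0547]
tool_rot: [-0.484, 0.517, -0.482, -0.516]
contact_force: [-1.9, -0.1, 8.6]
gripper_width: 0.196
```

```bash
python3 - <<'E'
from h import *
plan([.4511,-.0128,.052],.0636+np.pi/2)
T=avg('top',4);S=avg('scene',3);np.savez('f6.npz',T=T,S=S)
zoom(T,(295,125,350,175),11,'e4t.png',2.2)
zoom(S,(285,220,345,280),9,'e4.png',1.8)
E
```

```text
t 31.7 tcp [0.5255, 0.0327, 0.0547] yawz 1.638 xax [0.003, 0.0, -1.0] F [-1.9, -0.1, 8.6] g 0.196 j6 [-0.08, -0.0, 1.98, 0.0, 1.16, -1.72]
D cm [-7.44, -4.55, -0.27] twist [-0.0001, 0.0029, -0.0035]
```

View pics/e4t.png

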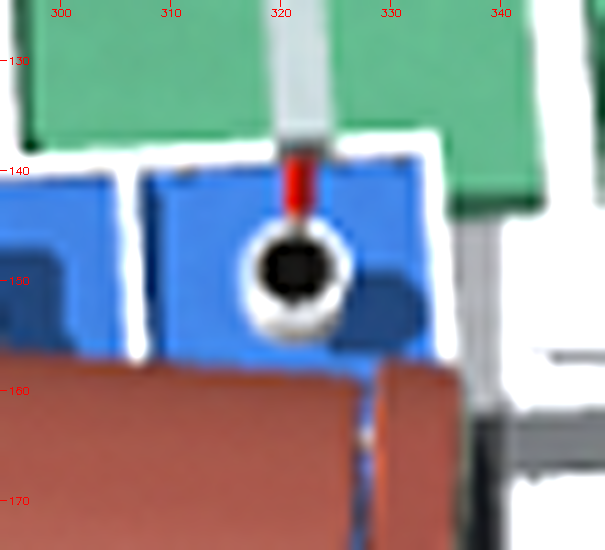

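View pics/e4.png

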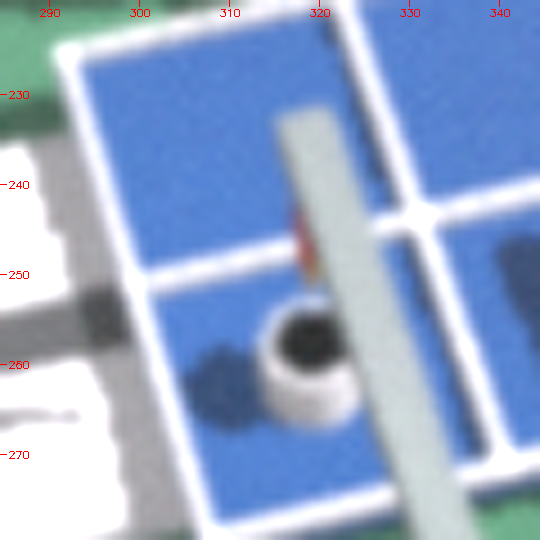

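The stub centre reads (321.3,148.8) against an expected (321.6,148.9), and (319.0,257.6) in the scene view against (319.3,257.9). Both are within a millimetre, so I'll dwell.

>>> servo_tool(twist=[[0,0,0],[0,0,0],[0,0,0],[0,0,0],[0,0,0],[0,0,0],[0,0,0],[0,0,0]], xyz=[[0,0,0],[0,0,0],[0,0,0],[0,0,0],[0,0,0],[0,0,0],[0,0,0],[0,0,0]], fingers=[0.1,0.1,0.1,0.1,0.1,0.1,0.1,0.1])

```text
time: 33.05
tool_pos: [0.5255, 0.0327, 0.0547]
tool_rot: [-0.484, 0.517, -0.482, -0.516]
contact_force: [-0.7, 0.6, 9.1]
gripper_width: 0.201
```

>>> servo_tool(twist=[[0,0,0],[0,0,0],[0,0,0],[0,0,0]], xyz=[[0,0,0],[0,0,0],[0,0,0],[0,0,0]], fingers=[0.1,0.1,0.1,0.1])

```text
time: 33.55
tool_pos: [0.5255, 0.0327, 0.0546]
tool_rot: [-0.484, 0.517, -0.482, -0.516]
contact_force: [-1.0, 0.8, 8.6]
gripper_width: 0.203
```

Now I'll pull the carrier home.

>>> servo_tool(twist=[[0,0,0],[0,0,0],[0,0,0],[0,0,0],[0,0,0],[0,0,0],[0,0,0],[0,0,0]], xyz=[[-0.4,-0.2,0],[-0.8,-0.4,0],[-1.1,-0.6,0],[-1.2,-0.7,0],[-1.2,-0.7,0],[-1.2,-0.7,0],[-1.1,-0.7,0],[-0.7,-0.5,0]], fingers=[0.1,0.1,0.1,0.1,0.1,0.1,0.1,0.1])

```text
time: 34.55
tool_pos: [0.4486, -0.0125, 0.0546]
tool_rot: [-0.484, 0.517, -0.482, -0.515]
contact_force: [2.0, 2.4, 7.4]
gripper_width: 0.201
```

>>> servo_tool(twist=[[0,0,0],[0,0,0],[0,0,0],[0,0,0],[0,0,0]], xyz=[[-0.5,-0.2,0],[-0.4,0,0],[-0.3,0,0],[-0.2,0,0],[0,0,0]], fingers=[0.1,0.1,0.1,0.1,0.1])

```text
time: 35.17
tool_pos: [0.4356, -0.0149, 0.0547]
tool_rot: [-0.484, 0.518, -0.482, -0.514]
contact_force: [6.7, -1.3, 4.1]
gripper_width: 0.194
```

>>> servo_tool(twist=[[0,0,0],[0,0,0],[0,0,0]], xyz=[[-0.2,0,0],[-0.1,0,0],[0,0,0]], fingers=[0.1,0.1,0.1])

```text
time: 35.55
tool_pos: [0.4357, -0.0149, 0.0547]
tool_rot: [-0.487, 0.521, -0.48, -0.512]
contact_force: [21.6, 0.2, -8.1]
gripper_width: 0.202
```

The stop is firmly reached: 21.6 N with no motion. I'll relax, release and go up.

>>> servo_tool(twist=[[0,0,0],[0,0,0],[0,0,0],[0,0,0],[0,0,0],[0,0,0],[0,0,0],[0,0,0]], xyz=[[0.25,0,0],[0,0,0],[0,0,0],[0,0,2],[0,0,4],[0,0,4],[-3,0,0],[0,0,0]], fingers=[0.1,0.1,0.5,0.5,0.5,0.5,0.5,0.5])

```text
time: 36.55
tool_pos: [0.4011, -0.0142, 0.1519]
tool_rot: [0.483, -0.516, 0.483, 0.517]
contact_force: [-0.2, -0.5, -0.5]
gripper_width: 0.496
```

```bash
python3 - <<'E'
from h import *
T=avg('top',4);S=avg('scene',4);np.savez('f7.npz',T=T,S=S)
zoom(T,(270,120,370,250),4.5,'g1t.png',1.8)
zoom(S,(240,150,380,270),5,'g1.png',1.6)
plan([.6,0,.1],.0636+np.pi/2)
E
```

```text
t 36.95 tcp [0.4028, -0.0145, 0.1524] yawz 1.638 xax [-0.001, 0.0, -1.0] F [0.3, 0.2, -0.0] g 0.498 j6 [-0.22, -0.47, 2.19, -0.0, 1.42, -1.86]
D cm [19.72, 1.45, -5.24] twist [-0.0002, -0.001, -0.0037]
```

View pics/g1t.png

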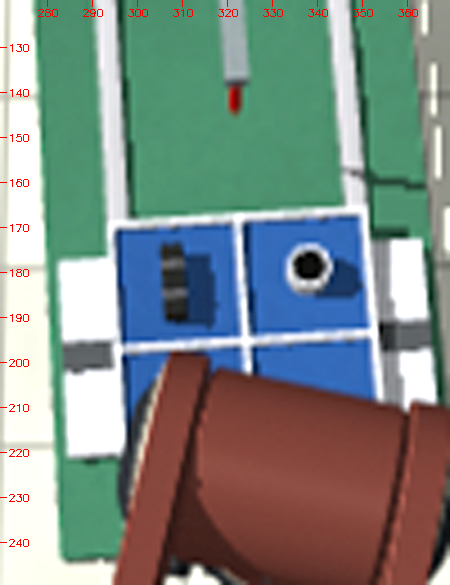

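View pics/g1.png

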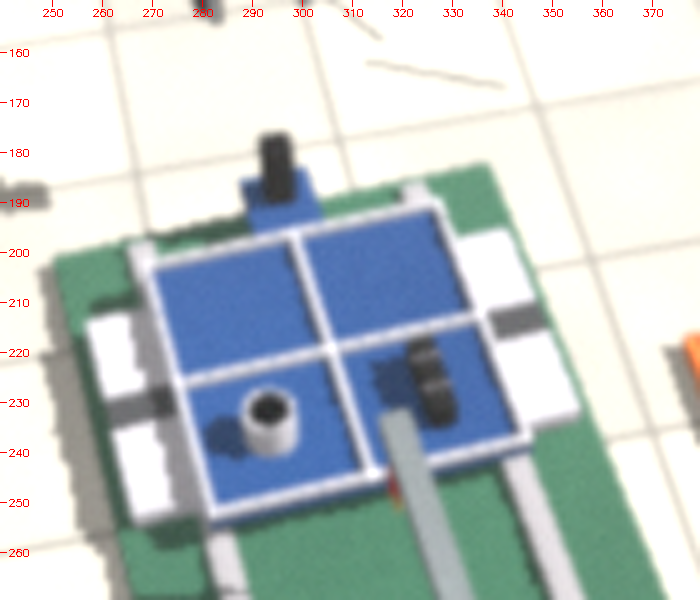

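```bash
python3 - <<'E'
from h import *
p=unproj('top',[(308.5,180.2)],.058)[0]; s=unproj('top',[(337.9,178.4)],.06)[0]; print(p,s,'scene stub',unproj('scene',[(240+268/5-.5,150+408/5-.5)],.06))
d=np.load('f7.npz')['T']
h=cv2.cvtColor(d.astype(np.uint8),cv2.COLOR_RGB2HSV)
m=((h[...,0]>5)&(h[...,0]<16)&(h[...,1]>150)).astype(np.uint8); m[:, :180]=0;m[:,270:]=0;m[:150]=0;m[205:]=0
v,u=np.nonzero(m); print(cv2.minAreaRect((unproj('top',np.c_[u,v],.012)[:,:2]*1000).astype(np.float32)))
plan([p[0],p[1],.12])
E
```

```text
[0.5938204  0.03663342 0.058     ] [ 0.59820241 -0.04793111  0.06      ] scene stub [[ 0.59571516 -0.05001514  0.06      ]]
((617.6605834960938, 292.5694885253906), (120.6746826171875, 207.100341796875), 1.6404285430908203)
t 36.95 tcp [0.4028, -0.0145, 0.1524] yawz 1.638 xax [-0.001, 0.0, -1.0] F [0.3, 0.2, -0.0] g 0.498 j6 [-0.22, -0.47, 2.19, -0.0, 1.42, -1.86]
D cm [19.1, 5.11, -3.24] twist None
```

>>> servo_tool(twist=[[0,0,0],[0,0,0],[0,0,0],[0,0,0],[0,0,0],[0,0,0],[0,0,0],[0,0,0]], xyz=[[5,1.3,0],[5,1.3,0],[5,1.3,0],[3.9,1.2,-2],[0,0,-3],[0,0,-3],[0,0,-2],[0,0,0]], fingers=[0.45,0.45,0.45,0.45,0.45,0.45,0.45,0.45])

```text
time: 37.95
tool_pos: [0.5903, 0.0365, 0.0507]
tool_rot: [0.482, -0.515, 0.484, 0.518]
contact_force: [0.4, -0.3, -0.2]
gripper_width: 0.447
```

```bash
python3 - <<'E'
from h import *
plan([.592,.037,.046],.0636+np.pi/2)
S=avg('scene',2); zoom(S,(280,150,380,270),5,'g2.png',1.6)
E
```

```text
t 37.95 tcp [0.5903, 0.0365, 0.0507] yawz 1.638 xax [-0.004, 0.0, -1.0] F [0.4, -0.3, -0.2] g 0.447 j6 [-0.06, 0.15, 1.82, 0.0, 1.17, -1.7]
D cm [0.17, 0.05, -0.47] twist [-0.0003, -0.0041, -0.0036]
```

View pics/g2.png

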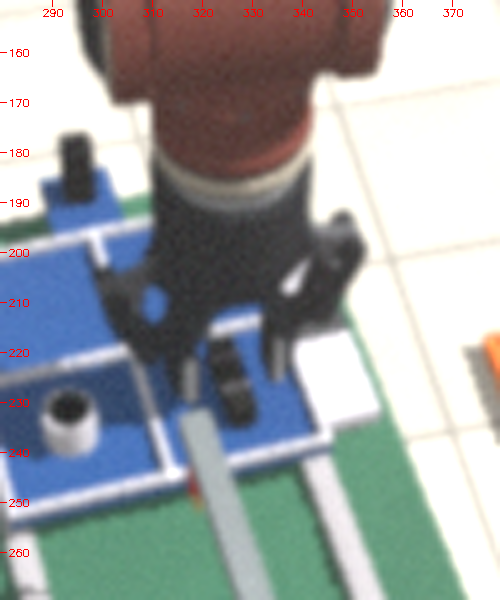

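>>> servo_tool(twist=[[0,0,0],[0,0,0],[0,0,0],[0,0,0],[0,0,0],[0,0,0],[0,0,0]], xyz=[[0.1,0,-0.4],[0,0,0],[0,0,0],[0,0,0],[0,0,1],[0,0,4],[0,0,3]], fingers=[0.45,0.05,0.05,0.05,0.05,0.05,0.05])

```text
time: 38.92
tool_pos: [0.5928, 0.0364, 0.1304]
tool_rot: [-0.483, 0.517, -0.483, -0.516]
contact_force: [-0.3, 0.5, -0.4]
gripper_width: 0.149
```

>>> servo_tool(twist=[[0,0,0],[0,0,0],[0,0,0],[0,0,0],[0,0,0],[0,0,0]], xyz=[[0,4,1],[0,5,0],[0.5,5,0],[0.5,4,0],[0,2.4,0],[0,0,0]], fingers=[0.05,0.05,0.05,0.05,0.05,0.05])

```text
time: 39.67
tool_pos: [0.6023, 0.2414, 0.1387]
tool_rot: [-0.482, 0.517, -0.483, -0.517]
contact_force: [0.2, -1.0, -0.7]
gripper_width: 0.15
```

```bash
python3 - <<'E'
from h import *
plan([.605,.24,.012],.0636+np.pi/2)
S=avg('scene',2); zoom(S,(280,130,480,270),4,'g3.png',1.6)
E
```

```text
t 39.67 tcp [0.6023, 0.2414, 0.1387] yawz 1.64 xax [-0.0, -0.0, -1.0] F [0.2, -1.0, -0.7] g 0.15 j6 [0.27, 0.18, 1.63, -0.0, 1.33, -1.37]
D cm [0.27, -0.14, -12.67] twist [0.0004, -0.0004, -0.0056]
```

View pics/g3.png

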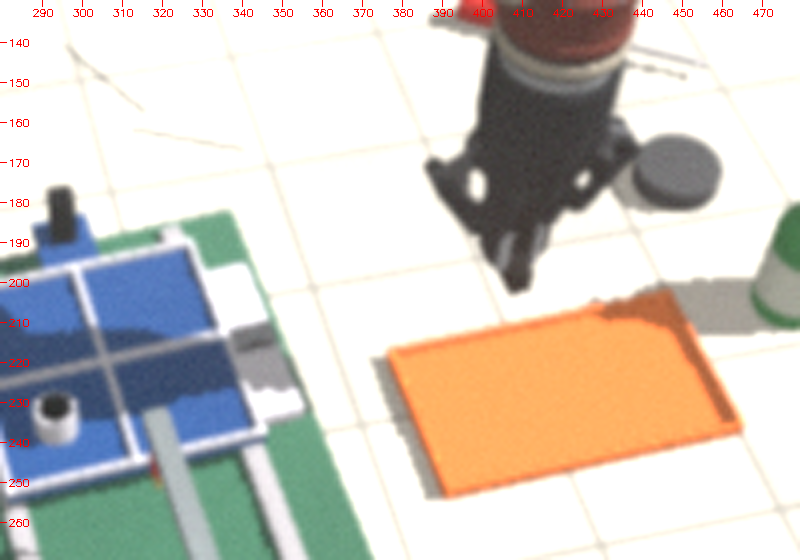

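>>> servo_tool(twist=[[0,0,0],[0,0,0],[0,0,0],[0,0,0],[0,0,0]], xyz=[[0.3,0,-5],[0,0,-5],[0,0,-2],[0,0,-0.5],[0,0,0]], fingers=[0.05,0.05,0.05,0.05,0.05])

```text
time: 40.4
tool_pos: [0.6069, 0.2399, 0.0153]
tool_rot: [-0.484, 0.517, -0.483, -0.516]
contact_force: [0.2, -0.5, -0.1]
gripper_width: 0.153
```

>>> servo_tool(twist=[[0,0,0],[0,0,0],[0,0,0],[0,0,0],[0,0,0],[0,0,0],[0,0,0],[0,0,0]], xyz=[[0,0,0],[0,0,0],[0,0,2],[0,0,5],[0,0,5],[0,-5,1],[0,-6,0],[0,-6,0]], fingers=[0.4,0.4,0.4,0.4,0.5,0.5,0.5,0.5])

```text
time: 41.4
tool_pos: [0.6062, 0.0691, 0.1463]
tool_rot: [-0.483, 0.518, -0.482, -0.516]
contact_force: [0.3, -0.9, -0.3]
gripper_width: 0.501
```

```bash
python3 - <<'E'
from h import *
plan([.5965,-.0480,.046],.0636+np.pi/2)
S=avg('scene',2); zoom(S,(280,130,480,270),4,'g4.png',1.6)
E
```

```text
t 41.4 tcp [0.6062, 0.0691, 0.1463] yawz 1.639 xax [0.003, -0.0, -1.0] F [0.3, -0.9, -0.3] g 0.501 j6 [-0.01, 0.08, 1.73, -0.0, 1.33, -1.65]
D cm [-0.97, -11.71, -10.03] twist [0.0002, 0.0033, -0.0047]
```

View pics/g4.png

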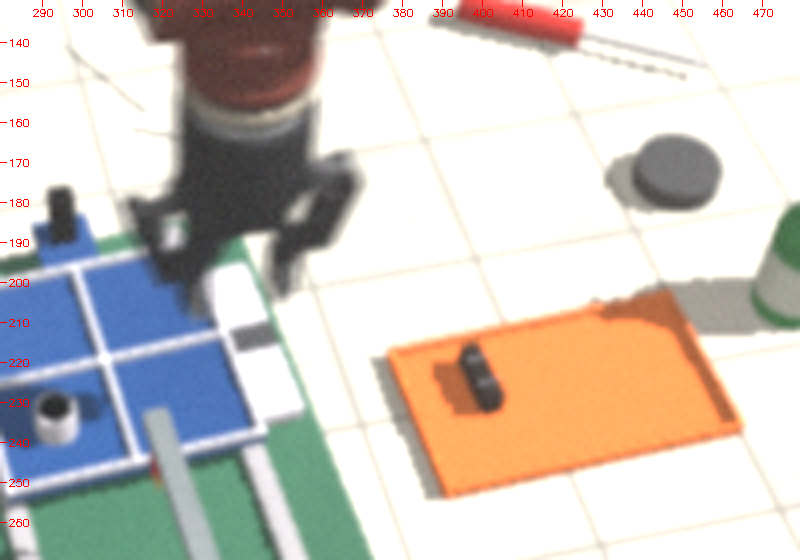

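>>> servo_tool(twist=[[0,0,0],[0,0,0],[0,0,0],[0,0,0],[0,0,0],[0,0,0],[0,0,0]], xyz=[[-0.4,-5,0],[-0.5,-5,0],[0,-1.7,0],[0,0,-4],[0,0,-3],[0,0,-2],[0,0,0]], fingers=[0.6,0.6,0.6,0.6,0.6,0.6,0.6])

```text
time: 42.38
tool_pos: [0.5958, -0.0456, 0.0524]
tool_rot: [0.482, -0.516, 0.483, 0.518]
contact_force: [-0.5, -0.0, 0.3]
gripper_width: 0.597
```

```bash
python3 - <<'E'
from h import *
plan([.597,-.0480,.046],.0636+np.pi/2)
S=avg('scene',2); zoom(S,(240,150,360,270),5,'g5.png',1.6)
E
```

```text
t 42.38 tcp [0.5958, -0.0456, 0.0524] yawz 1.639 xax [-0.003, 0.001, -1.0] F [-0.5, -0.0, 0.3] g 0.597 j6 [-0.2, 0.16, 1.81, 0.0, 1.17, -1.84]
D cm [0.12, -0.24, -0.64] twist [-0.0008, -0.0029, -0.0044]
```

View pics/g5.png

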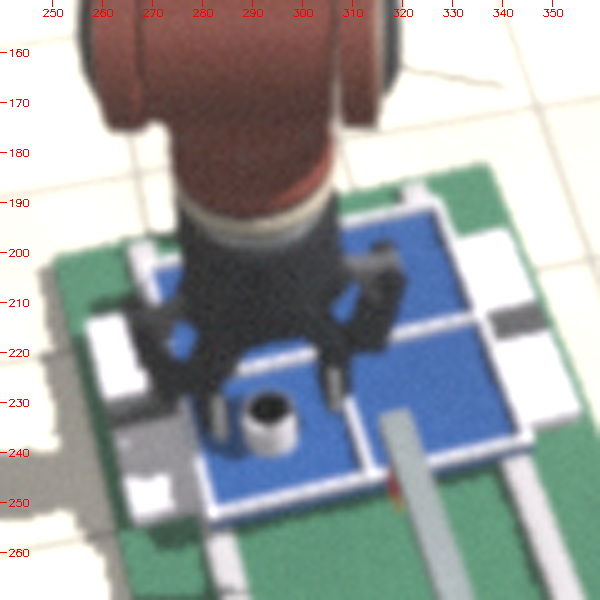

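>>> servo_tool(twist=[[0,0,0],[0,0,0],[0,0,0],[0,0,0],[0,0,0],[0,0,0],[0,0,0]], xyz=[[0.1,-0.2,-0.5],[0,0,0],[0,0,0],[0,0,0],[0,0,1],[0,0,4],[0,0,4]], fingers=[0.6,0.2,0.2,0.2,0.2,0.2,0.2])

```text
time: 43.35
tool_pos: [0.5971, -0.0484, 0.1395]
tool_rot: [0.483, -0.516, 0.483, 0.517]
contact_force: [1.7, -0.7, 0.2]
gripper_width: 0.283
```

>>> servo_tool(twist=[[0,0,0],[0,0,0],[0,0,0],[0,0,0],[0,0,0],[0,0,0],[0,0,0],[0,0,0]], xyz=[[0,4,0],[0,5,0],[0,5,0],[0,5,0],[0.5,5,0],[0.5,5,0],[0.5,5,0],[0.3,3,0]], fingers=[0.2,0.2,0.2,0.2,0.2,0.2,0.2,0.2])

```text
time: 44.35
tool_pos: [0.6153, 0.3238, 0.139]
tool_rot: [0.482, -0.517, 0.482, 0.517]
contact_force: [0.8, -0.8, -0.6]
gripper_width: 0.283
```

```bash
python3 - <<'E'
from h import *
plan([.617,.32,.014],.0636+np.pi/2)
S=avg('scene',2); zoom(S,(280,130,480,270),4,'g6.png',1.6)
E
```

```text
t 44.35 tcp [0.6153, 0.3238, 0.139] yawz 1.64 xax [-0.0, 0.0, -1.0] F [0.8, -0.8, -0.6] g 0.283 j6 [0.38, 0.28, 1.51, 0.0, 1.35, -1.26]
D cm [0.17, -0.38, -12.5] twist [-0.0002, -0.0002, -0.0054]
```

View pics/g6.png

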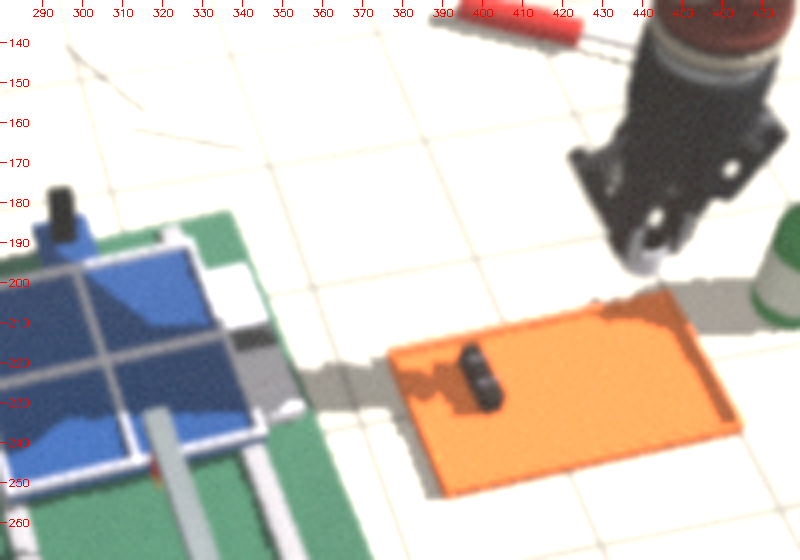

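>>> servo_tool(twist=[[0,0,0],[0,0,0],[0,0,0],[0,0,0],[0,0,0]], xyz=[[0.2,-1.2,-4],[0,0,-5],[0,0,-2.5],[0,0,-0.9],[0,0,0]], fingers=[0.2,0.2,0.2,0.2,0.2])

```text
time: 45.08
tool_pos: [0.6181, 0.3086, 0.0159]
tool_rot: [-0.483, 0.517, -0.483, -0.516]
contact_force: [-0.8, 0.5, 0.0]
gripper_width: 0.287
```

>>> servo_tool(twist=[[0,0,0],[0,0,0],[0,0,0],[0,0,0],[0,0,0],[0,0,0],[0,0,0],[0,0,0]], xyz=[[0,0,0],[0,0,0],[0,0,0],[0,0,2],[0,0,4],[0,0,6],[-4,-4,2],[-4,-4,0]], fingers=[0.2,0.5,0.5,0.5,0.5,0.5,0.5,0.5])

```text
time: 46.08
tool_pos: [0.5393, 0.2295, 0.1602]
tool_rot: [-0.485, 0.518, -0.48, -0.515]
contact_force: [0.6, -1.5, 0.9]
gripper_width: 0.503
```

>>> servo_tool(twist=[[0,0,0],[0,0,0],[0,0,0],[0,0,0],[0,0,0],[0,0,0],[0,0,0],[0,0,0]], xyz=[[-4,-5,2],[-4,-5,2],[-3,-5,2],[0,-6,0],[0,-6,0],[0,-6,0],[0,-6,0],[0,-6,0]], fingers=[0.3,0,0,0,0,0,0,0])

```text
time: 47.08
tool_pos: [0.4331, -0.2159, 0.214]
tool_rot: [-0.483, 0.518, -0.483, -0.515]
contact_force: [1.3, -0.3, 0.4]
gripper_width: -0.001
```

```bash
python3 - <<'E'
from h import *
T=avg('top',3);S=avg('scene',3);np.savez('f8.npz',T=T,S=S)
cv2.imwrite('pics/h1.png',np.clip(S,0,255).astype(np.uint8)[:,:,::-1])
zoom(S,(180,200,240,280),7,'h2.png')
plan([.5,-.27,.17],np.pi/2+.085)
E
```

```text
t 47.38 tcp [0.4333, -0.2131, 0.2128] yawz 1.639 xax [0.001, -0.0, -1.0] F [-1.0, 0.1, -0.4] g 0.0 j6 [-0.61, -0.29, 1.96, 0.0, 1.47, -2.25]
D cm [6.67, -5.69, -4.28] twist [0.0002, 0.0009, 0.017]
```

View pics/h1.png

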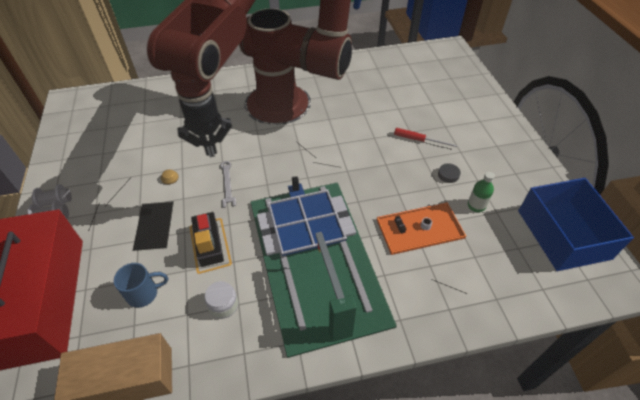

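View pics/h2.png

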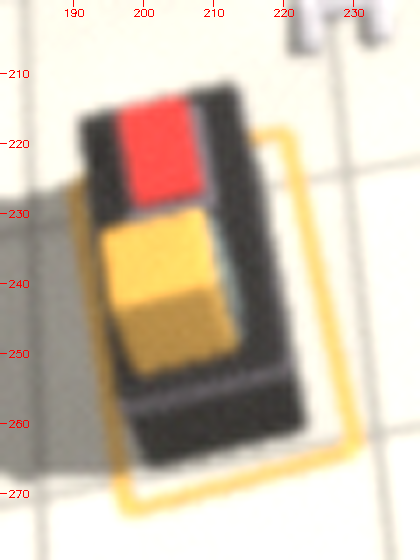

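Both parts are in the tray and the lamp hasn't moved. Now I'll press the rocker's near end.

>>> servo_tool(twist=[[0,0,0.017],[0,0,0],[0,0,0],[0,0,0],[0,0,0],[0,0,0]], xyz=[[3.5,-3,0],[3,-3.1,-2],[0,0,-4],[0,0,-4],[0,0,-2.4],[0,0,0]], fingers=[0,0,0,0,0,0])

```text
time: 48.12
tool_pos: [0.4972, -0.2721, 0.0859]
tool_rot: [0.478, -0.519, 0.478, 0.523]
contact_force: [-0.3, -0.1, 0.0]
gripper_width: 0.0
```

```bash
python3 - <<'E'
from h import *
plan([.4984,-.2735,.0635],np.pi/2+.085)
S=avg('scene',2); zoom(S,(160,150,260,280),5,'h3.png')
E
```

```text
t 48.12 tcp [0.4972, -0.2721, 0.0859] yawz 1.657 xax [-0.004, 0.003, -1.0] F [-0.3, -0.1, 0.0] g 0.0 j6 [-0.63, 0.05, 1.87, 0.0, 1.23, -2.29]
D cm [0.12, -0.14, -2.24] twist [-0.003, -0.0038, -0.0016]
```

View pics/h3.png

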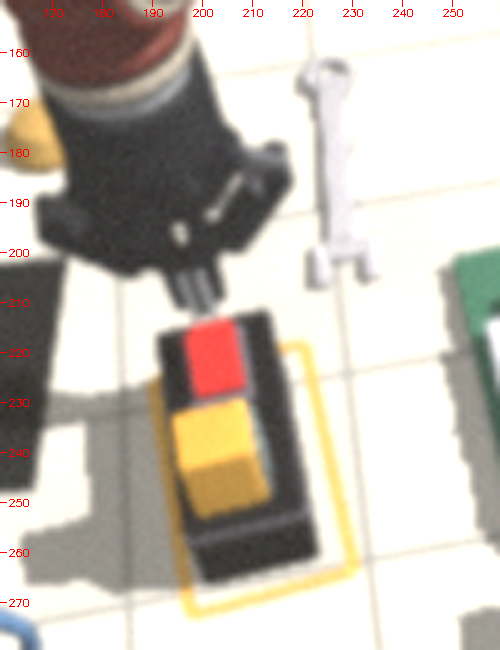

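>>> servo_tool(twist=[[0,0,0],[0,0,0],[0,0,0],[0,0,0],[0,0,0],[0,0,0],[0,0,0]], xyz=[[0,-0.1,-0.6],[0,0,-0.4],[0,0,-0.4],[0,0,-0.3],[0,0,-0.2],[0,0,-0.1],[0,0,0]], fingers=[0,0,0,0,0,0,0])

```text
time: 49.1
tool_pos: [0.4983, -0.2758, 0.0681]
tool_rot: [-0.479, 0.521, -0.478, -0.52]
contact_force: [-0.2, -0.1, 0.5]
gripper_width: 0.0
```

>>> servo_tool(twist=[[0,0,0],[0,0,0],[0,0,0],[0,0,0],[0,0,0],[0,0,0]], xyz=[[0,0.1,-0.2],[0,0,-0.2],[0,0,-0.1],[0,0,-0.1],[0,0,-0.1],[0,0,0]], fingers=[0,0,0,0,0,0])

```text
time: 49.85
tool_pos: [0.4985, -0.2755, 0.0642]
tool_rot: [-0.478, 0.521, -0.479, -0.521]
contact_force: [-8.4, 3.0, 17.4]
gripper_width: -0.0
```

Hard stop reached at 17 N. I'll lift off, retreat and check everything.

>>> servo_tool(twist=[[0,0,0],[0,0,0],[0,0,0],[0,0,0],[0,0,0],[0,0,0],[0,0,0],[0,0,0]], xyz=[[0,0,1],[0,0,4],[0,0,6],[0,0,5],[-4,4,2],[-4,5,0],[-4,5,0],[0,5,0]], fingers=[0,0,0,0,0,0,0,0])

```text
time: 50.85
tool_pos: [0.3784, -0.0857, 0.2403]
tool_rot: [-0.479, 0.52, -0.479, -0.52]
contact_force: [2.0, -0.5, -0.0]
gripper_width: -0.001
```

>>> servo_tool(twist=[[0,0,0],[0,0,0],[0,0,0]], xyz=[[0,5,0],[0,4,0],[0,0,0]], fingers=[0,0,0])

```text
time: 51.22
tool_pos: [0.3798, 0.0051, 0.2407]
tool_rot: [0.477, -0.522, 0.477, 0.522]
contact_force: [0.8, -0.8, -0.1]
gripper_width: -0.004
```

```bash
python3 - <<'E'
from h import *
plan([.5,-.27,.17])
T=avg('top',4);S=avg('scene',4);np.savez('f9.npz',T=T,S=S)
a=np.clip(S,0,255).astype(np.uint8)[:,:,::-1]; cv2.imwrite('pics/i1.png',a)
zoom(S,(170,190,250,285),7,'i2.png'); zoom(T,(370,150,450,240),7,'i2t.png')
zoom(T,(180,140,370,250),4,'i3t.png')
E
```

```text
t 51.23 tcp [0.3798, 0.0051, 0.2407] yawz 1.66 xax [0.0, 0.001, -1.0] F [0.8, -0.8, -0.1] g -0.004 j6 [-0.18, -0.6, 2.13, 0.0, 1.61, -1.84]
D cm [12.02, -27.51, -7.07] twist None
```

View pics/i1.png

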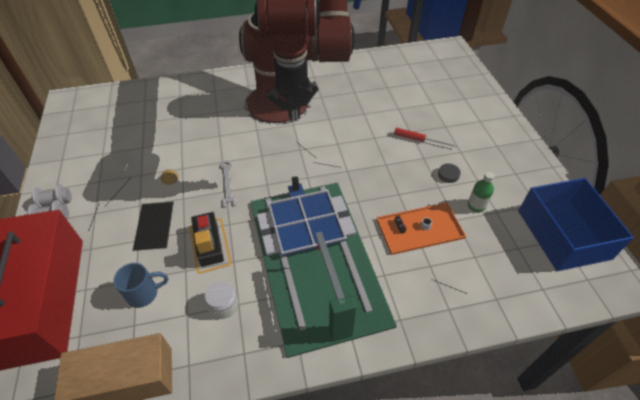

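View pics/i2.png

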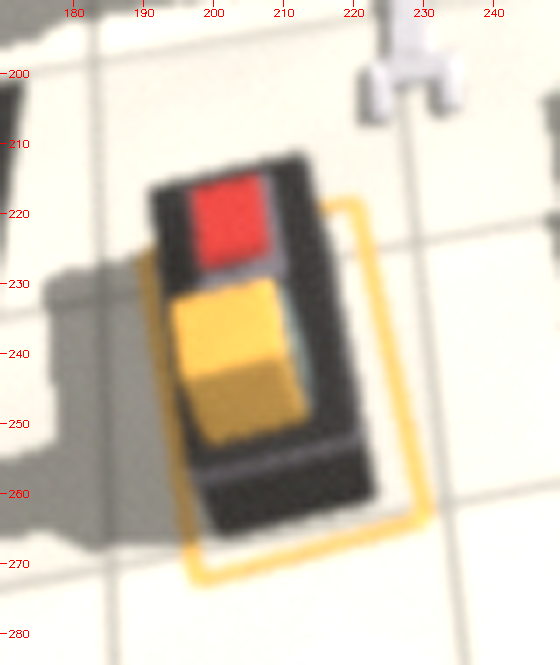

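View pics/i2t.png

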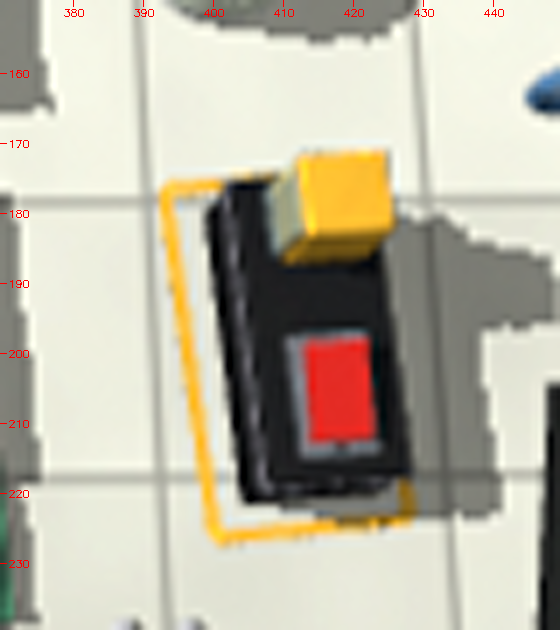

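View pics/i3t.png

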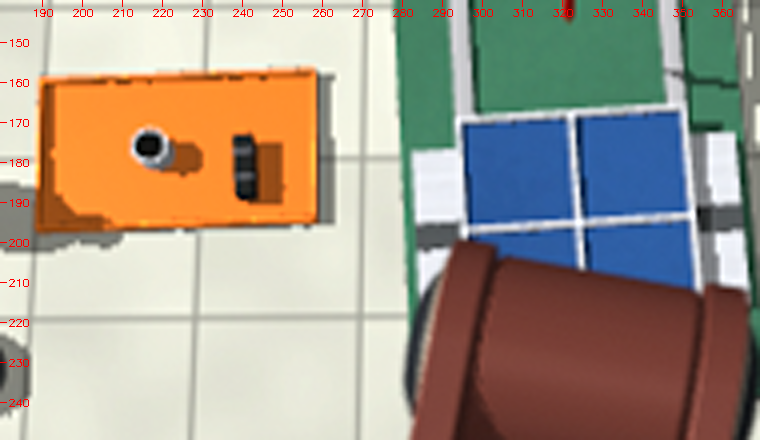

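```bash
python3 - <<'E'
from h import *
p=unproj('top',[(322.5,167.6)],.043)[0]; print(p, R.from_euler('z',-.0636).apply(np.array([.6879,-.002,0])-p))
a=np.load('f7.npz')['S'];b=np.load('f9.npz')['S']; print('diff',np.abs(a-b)[180:260,250:350].mean())
print(job.job_done())
E
```

```text
[ 0.63619339 -0.0043183   0.043     ] [ 0.05174942 -0.00097271 -0.043     ]
diff 3.2700520833333333
the job is handed in; nothing more can be done
None
```

The job is done and handed in at about 51 s of the 210 s allowed. It reported no verdict.

- **Lamp:** I slid it into the yellow outline without lifting it, rocker end nearer the robot. The fits put it within about 2–3 mm of the centre. The fitted angles ranged from 0.066 to 0.093 rad, against 0.093 for the outline, so it is about 1° off square at most. I never saw the lamp head change brightness. I took "lit" from the rocker, which stopped hard when pressed and looked tilted to "on" in the pictures.
- **Parts:** only the brake pad and the seat post stub were there. The headset cup and the reflector were absent, so I passed over them. I saw no part knocked aside and no loss of grip.
- **Checks under the pointer:** I brought the pad under it first, then the stub. Each was within about 1 mm by the camera readings and stayed there for more than a second.
- **Carrier:** I pulled it to its front stop, which held at 21.6 N with no movement. The last picture agrees: the pointer stands about 52 mm past its far edge, close to the 50 mm expected at home.
- **Finish:** both parts lie in the orange tray. The rocker is back to off and looks the same as before it was switched on. The lamp had not moved visibly, and the bystanders look untouched. The arm is clear of everything with its gripper empty.

The dark rectangle that was under the lamp turned out to be a separate patch on the shelf, and I left it where it was.

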